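# Pack the inspection kit in its chest and shut the stayed lid

### The arm

A 6-joint arm with a two-finger parallel gripper is mounted at the origin on the work surface; the furniture and walls round the work are solid. World frame = base frame: x ahead of the robot, y to its left, z up, the work surface at z = 0. Lengths are in m, angles in rad, forces in N, time in s.
With the tool pointing down it reaches from about 0.35 to 0.925 m from the base axis. Payload 6.4 kg.
Tool frame: the origin (TCP) lies on the mounting face of the last link; the fingertips stand 199 mm ahead of it and the grasp point (between the pads) lies 180 mm ahead of it; x points along the fingers, z is the direction in which the jaws open and shut, and the axes are right-handed (so a half turn about x gives the same grasp; the last joint's range is limited). The gripper opens to 94 mm and grips with 3 to 60 N. Pads are 16 mm wide; open, the fingers measure 119 mm over their backs; the gripper's body (75 mm by 177 mm) begins 78 mm behind the grasp point.
Start: joints at [-1.297, 0.245, 1.558, -0, 1.339, -0.174], TCP at [0.281, -0.586, 0.405] pointing down, gripper open.
Joint ranges: [-3.13, 3.13], [-1.02, 2.26], [0.13, 2.54], [-0.95, 4.09], [0.21, 2.88], [-2.74, 2.74]. Speed limits (rad/s): [2.57, 2.57, 3.14, 3.14, 3.14, 3.14].

### API

Orientations are given as a unit quaternion [x, y, z, w].
In Python, from plant import r, camera, get_calibration gives the robot as it stands.
- The arm moves only by the tool apply_moves, never from a script. Its argument "increments" is a list of rows, each a list of 7 numbers: the closure in counts, from 0 (fully open) to 255 (shut), then the shift along the tool's x, y, z in m, then the turn, a rotation vector about the tool's x, y, z in degrees. In form: [[jaw, tx, ty, tz, wx, wy, wz], ...]. A call has exactly 8 rows; each row shifts and turns the commanded pose from where the row before left it, along the tool's axes as they then stand; what a row does not reach is not made up. A row lasts 1/10 s, in which the tool goes at most 50 mm and 8.59 degrees, less where a joint would pass 70% of its speed; a pose out of reach is approached as far as the arm can. A call with a gripper value outside its range is refused whole. The fingers move at their own pace and stop on an object; "newtons" is the grip in N (left out, the last holds). Time passes only in rows, so rows that do not move let the fingers close, or fill a call up. It gives the time, the measured TCP pose, the force and the opening at its end, in the units of the state.
- r.observe(): the state, without advancing time (a new reading comes with each control period).
- camera(name): name is "side" or "top"; returns (picture, depth): 480x640x3 uint8, blue, green, red; 480x640 float32, m along the optical axis (not along the pixel's ray), 0 where there is no reading.
- get_calibration(name): a dict with "camera_matrix" (3x3 intrinsics, pixels), "eye" and "orientation" of the camera in the world. Camera axes: x right, y up, looking along -z (the intrinsics and any distortion apply to the point x, -y, -z); pixel columns grow to the right and rows downward; lengths in m; the calibration is good to about 2 mm. A picture is of the moment at which its call begins. get_calibration takes no time and is no camera call.
- r.sign_off(): hands the job in, once; it reports no verdict.
The state is a dict: "clock": time; "qpos": joint angles; "qd": joint speeds; "tau": joint torques, N m; "eef_pos": TCP position; "tool_rot": TCP orientation; "contact_force": force on the tool from outside, world axes, zero at the start; "wrist_torque": the same for the moment, N m; "gripper_width": finger opening in m.
Only numpy, scipy, OpenCV 4.12 (cv2) and the standard library are available. Lean on these libraries where they do the work, as an engineer would, in place of code of your own. Each camera call takes 0.05 s, during which the arm holds its last target.

### The job

Pack away the inspection kit: swing the clamp lever on the gauge block fully open, lift out the pin gauge and lay it in the open tool chest, together with whichever of the tweezers, antistatic brush, marker pen and tally counter are lying out in front of the robot, and swing the lever fully shut again over the empty block. Once everything is in the chest, press down the knee of the locked folding stay on the chest's side to break it, then lower the lid gently until it is fully shut. Leave the wooden-handled stamp and everything else where it is.

Things in the scene. Friction and masses are not known exactly. Their poses are not given: they have to be found in the camera images.
- chest: Fixed grey metal tool chest, open, 180 deep (x) x 190 wide (y) x 100 high to the rim, walls 6 thick. Origin: centre of its underside on the bench. Own -x is its front (towards the robot), +x its hinge side, z up; the folding stay is outside its -y side wall. Inner space 168 x 178, rubber floor 35 above the bench, so 65 deep.
- chest_hinge (a point): Middle of the lid's hinge line, on the chest's far top edge: 90 behind the chest's centre, 100 above the bench; the hinge runs along the chest's y.
- chest_lid (a joint): Lid angle, rad: 0 = raised (stands up, 2 degrees past upright, top at 285 above the bench), 1.606 = fully shut, flat on the rim. Stiff hinge (0.45 N m): the lid stays where it is left and does not fall, so it must be pushed all the way down. While the stay is locked it cannot move. Plate from 2 to 10 outside the hinge's plane, 2 mm raised panel on its outer face.
- lid_edge (a point): Middle of the lid's free edge, 183 from the hinge line along the lid (at the front when shut, on top when raised).
- stay_knee (a joint): Fold angle of the stay at its knee, rad: 0 = locked (straight, just past centre, knee boss up), over 0.3 = broken, 2.42 when the lid is shut. Pressing the boss straight down by about 25 mm (5 to 10 N) folds it; the knee then sinks 25 mm, drifts 10 mm towards the hinge (chest +x) and the lid comes forward a few degrees; it stays as left.
- knee_boss (a point): Black round knee boss of the steel folding stay, radius 10, 26 long along the chest's y; this point is on its axis at mid-length. Locked: 5 behind the chest's centre in its x, 28 outside the -y wall, 135 above the bench.
- gauge_block: Fixed aluminium gauge block, plate 105 (x) x 112 (y) x 12 thick, two black saddles (y = +-31, 11 wide, lips up to 32 high, 26 wide in x) that carry the pin gauge along the block's y. Origin: below the gauge's middle, on the bench.
- lever_pivot (a point): Vertical hinge axis of the clamp lever, 42 from the block's centre in its +x, 46 above the bench.
- lever_knob (a point): Middle of the upright black knob at the lever's end (radius 7, from 51 to 78 above the bench), 95 from the pivot. The steel lever arm is 14 wide, from 43 to 51 above the bench.
- clamp_lever (a joint): Lever angle, rad, about +z: 0 = shut (arm across the middle of the gauge, knob on the block's -x side), 1.75 = fully open (knob swung to the block's -y side). Light friction (0.06 N m), stays where it is left.
- gauge_center (a point): Pin gauge, knurled steel rod 78 long (its y) x 13 thick; point at its centre. It lies loose in the saddles, centre 33 above the bench; its middle 50 mm are free between the saddles.
- tweezers_center (a point): Steel tweezers 123 long (its y) x 16 x 10 high; point at its centre. May be absent.
- brush_center (a point): Black antistatic brush 133 long (its y), 14 high, body 20 wide in its x; point at the centre of the body, bristles stick out to its +x at one end. May be absent.
- pen_center (a point): Marker pen, white with black cap, 135 long (its y), 16 thick; point at its centre. May be absent.
- counter_center (a point): Tally counter, round metal case of 45 diameter x 24 high; point at the case's centre, 12 up. Thumb lever out to 29 on its +x, finger ring on its -x: take it across its y. May be absent.
- qc_stamp: Inspection stamp with wooden knob, 26 x 34 x 64 high. Stays where it is. Origin under it.

How it is judged:
On the way, in this order (a step that is already met when the one before it is completed fails the run):
1. the clamp lever is swung open (value of joint clamp_lever above 1.35 rad), for 0.2 s.
2. the pin gauge and all the tools that are out lie in the chest (x of gauge_center in the frame of chest between -0.087 and 0.087 m and y of gauge_center in the frame of chest between -0.092 and 0.092 m and z of gauge_center in the frame of chest between 0.02 and 0.1 m and x of tweezers_center in the frame of chest between -0.087 and 0.087 m and y of tweezers_center in the frame of chest between -0.092 and 0.092 m and z of tweezers_center in the frame of chest between 0.02 and 0.1 m and x of brush_center in the frame of chest between -0.087 and 0.087 m and y of brush_center in the frame of chest between -0.092 and 0.092 m and z of brush_center in the frame of chest between 0.02 and 0.1 m and x of pen_center in the frame of chest between -0.087 and 0.087 m and y of pen_center in the frame of chest between -0.092 and 0.092 m and z of pen_center in the frame of chest between 0.02 and 0.1 m and x of counter_center in the frame of chest between -0.087 and 0.087 m and y of counter_center in the frame of chest between -0.092 and 0.092 m and z of counter_center in the frame of chest between 0.02 and 0.1 m), for 0.2 s.
3. the stay is broken at its knee (value of joint stay_knee above 0.3 rad), for 0.1 s.
4. the lid is shut (value of joint chest_lid above 1.55 rad), for 0.2 s.
At the end, for the whole second after the job is handed in: The pin gauge and every tool that was out are inside the chest, its lid is shut (within 0.056 rad of flat on the rim), the clamp lever is shut (within 0.12 rad), and nothing else has been moved (all of step 2 and value of joint chest_lid above 1.55 rad and value of joint clamp_lever below 0.12 rad); the robot touches nothing.
It fails at once if the lid is slammed (faster than 3 rad/s) (velocity of joint chest_lid above 3 rad/s).
It fails at once if the stamp is pushed more than 4 cm from its place (distance of qc_stamp from where it was at the start of the episode above 0.04 m).
Of tweezers, brush, pen, counter only 2 to 4 are there at a start; the rules pass over those that are not, and their reading is None.
At some moment in a run one of tweezers may be knocked a few centimetres aside while the robot is not near it.
Once in a run the grip may slacken for a moment while it holds something.
It also fails if it takes over 210 s, if anything falls off the work surface, if the arm or the gripper's body presses on something with over 40 N, if the wrist force passes 120 N, or if a joint passes its speed limit or range.

## Working session

There is one attempt and no reset: what is moved stays moved. The work goes in short steps, Python scripts to look and compute and a tool call to move; the robot and the scene stay as the last step left them, time stands still between calls to the robot, and variables do not carry over. Pictures are saved under pics/ and viewed, and the job is handed in when it is done.

Besides the shell and the picture viewer there is one more tool, called after "Emit:" by a JSON object that holds its "method" and its "body", one argument or row to a line. apply_moves: Moves the arm, as the interface text tells. Its arguments: {"type":"object","properties":{"increments":{"type":"array","items":{"type":"array","items":{"type":"number"}}},"newtons":{"type":"number"}},"required":["increments"]}

```bash
mkdir -p pics; ls
cat > h.py <<'E'
import numpy as np,cv2
from scipy.spatial.transform import Rotation as R
from plant import r,camera,get_calibration
def snap(name,fn):
    im,d=camera(name); cv2.imwrite(f'pics/{fn}.png',im); np.savez(f'pics/{fn}.npz',im=im,d=d); return im,d
def world(name,d,u,v,dep=None):
    c=get_calibration(name);K=np.array(c['camera_matrix'])
    u=np.asarray(u);v=np.asarray(v)
    z=d[v.astype(int),u.astype(int)] if dep is None else dep
    x=(u-K[0,2])/K[0,0]*z;y=(v-K[1,2])/K[1,1]*z
    p=np.stack([x,-y,-z],-1)
    return p@R.from_quat(c['orientation']).as_matrix().T+np.array(c['eye'])
def proj(name,P):
    c=get_calibration(name);K=np.array(c['camera_matrix'])
    p=(np.asarray(P)-np.array(c['eye']))@R.from_quat(c['orientation']).as_matrix()
    return np.stack([K[0,2]+K[0,0]*p[...,0]/-p[...,2],K[1,2]-K[1,1]*p[...,1]/-p[...,2]],-1)
E
python3 - <<'E'
from h import *
for n in ('top','side'):
    print(get_calibration(n)); snap(n,n+'0')
print(r.observe())
E
```

```text
pics
{'camera_matrix': array([[623.84144775,   0.        , 315.9770525 ],
       [  0.        , 623.84144775, 237.13320648],
       [  0.        ,   0.        ,   1.        ]]), 'eye': array([0.23498552, 0.09483537, 1.51191718]), 'orientation': array([-0.07588409,  0.07630391,  0.71883705, -0.68679882])}
{'camera_matrix': array([[475.16636993,   0.        , 314.85323845],
       [  0.        , 475.16636993, 230.91562625],
       [  0.        ,   0.        ,   1.        ]]), 'eye': array([0.30178119, 0.99317389, 0.59667405]), 'orientation': array([-0.06759348,  0.54491057,  0.82869642, -0.10847042])}
{'clock': 0.1, 'qpos': array([-1.29705704e+00,  2.45753664e-01,  1.55881753e+00, -1.90544879e-05,
        1.33870350e+00, -1.74081898e-01]), 'qd': array([ 3.47105141e-05, -2.02364683e-03, -3.62468567e-03, -8.88079523e-04,
        5.16835200e-04, -1.11300773e-03]), 'tau': array([-1.59978270e-03, -4.16914165e+01, -3.15526378e+01,  6.85536372e-02,
        3.09542392e-02, -5.39840028e-05]), 'eef_pos': array([ 0.28141642, -0.58572079,  0.40368933]), 'tool_rot': array([ 0.37688888,  0.59898638, -0.37610052,  0.59809572]), 'contact_force': array([0.39194251, 0.12466028, 0.62828143]), 'wrist_torque': array([ 0.05073831, -0.03502468,  0.05296589]), 'gripper_width': 0.09404807650061198}
```

View pics/top0.png

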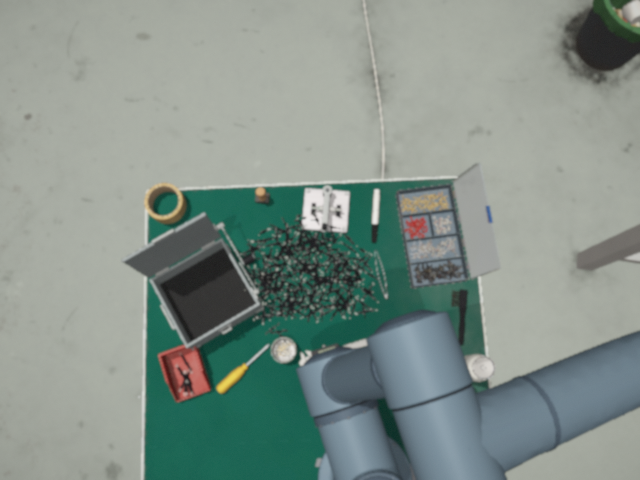

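View pics/side0.png

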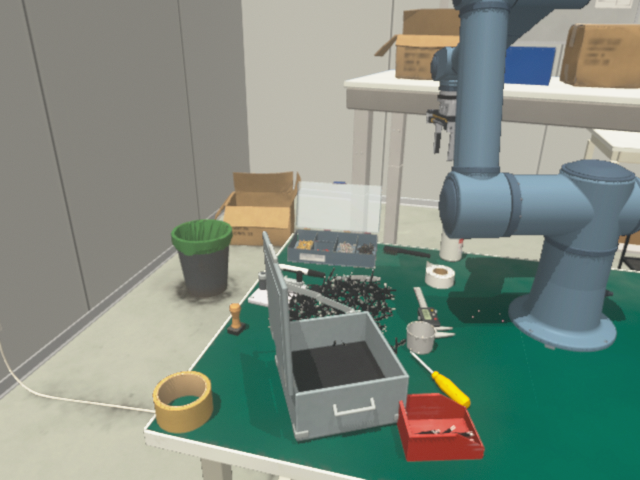

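Run:
```python
import cv2,numpy as np
a=cv2.imread('pics/top0.png');b=cv2.imread('pics/side0.png')
cv2.imwrite('pics/z1.png',cv2.resize(a[170:400,120:320],None,fx=3,fy=2.6,interpolation=3)[:600])
cv2.imwrite('pics/z2.png',cv2.resize(a[170:400,290:510],None,fx=2.6,fy=2.6,interpolation=3))
cv2.imwrite('pics/z3.png',cv2.resize(b[220:400,220:480],None,fx=3,fy=3,interpolation=3))
from h import *
d=np.load('pics/top0.npz')['d']
for u,v in [(375,215),(382,273),(462,320),(284,350),(480,367),(325,210),(262,195),(310,270),(205,290),(240,235),(300,380)]: print(u,v,world('top',d,u,v).round(3))
```

```text
375 215 [ 0.612 -0.062  0.014]
382 273 [ 0.469 -0.071 -0.003]
462 320 [ 0.345 -0.253  0.012]
284 350 [0.294 0.175 0.008]
480 367 [ 0.234 -0.256  0.125]
325 210 [0.62  0.062 0.053]
262 195 [0.664 0.213 0.059]
310 270 [0.476 0.104 0.052]
205 290 [0.442 0.357 0.033]
240 235 [ 0.581  0.275 -0.003]
300 380 [0.225 0.131 0.293]
```

View pics/z1.png

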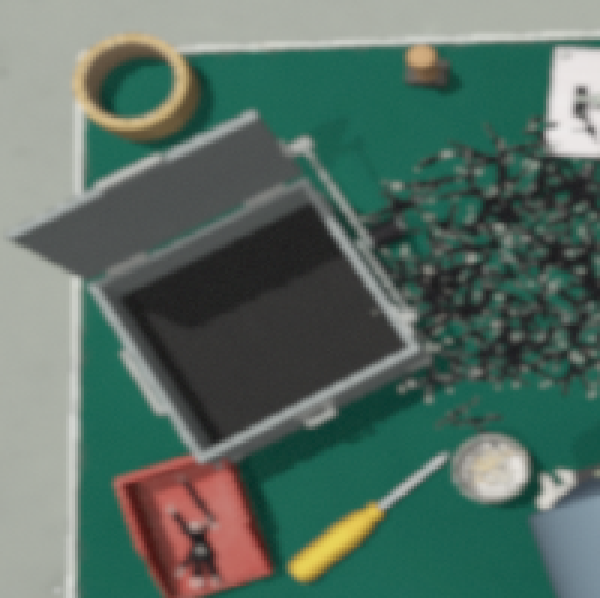

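View pics/z2.png

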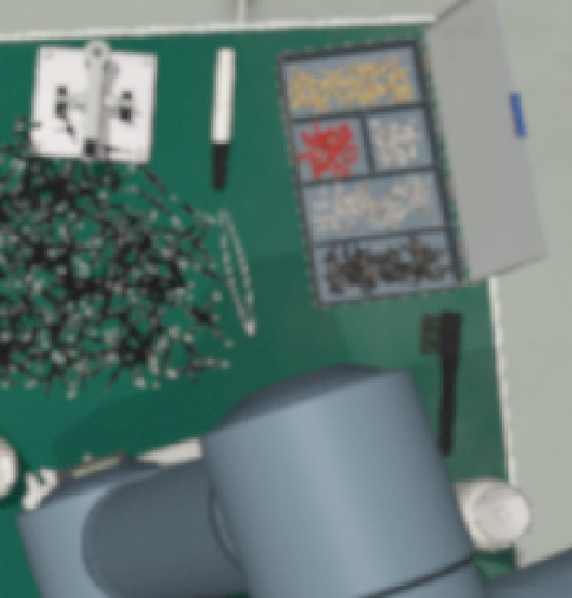

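View pics/z3.png

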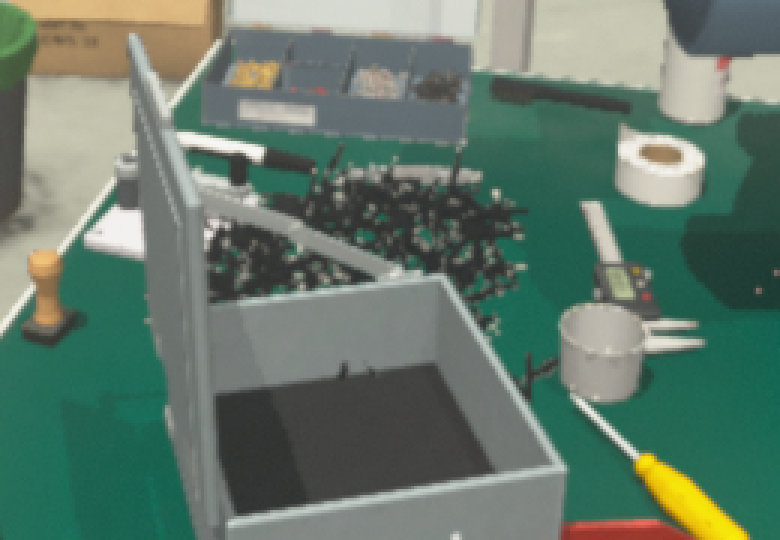

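```bash
cat >> h.py <<'E'
def cloud(name,d):
    v,u=np.mgrid[0:480,0:640]
    P=world(name,d,u,v); P[d==0]=np.nan; return P
E
python3 - <<'E'
from h import *
z=np.load('pics/top0.npz');d=z['d'];im=z['im']
P=cloud('top',d)
# ortho 1mm/px: rows x from .75 down to .25 ; cols y .5..-.35
m=(P[...,0]>.2)&(P[...,0]<.72)&(P[...,1]<.5)&(P[...,1]>-.33)
c=((P[...,2]+.01)*255/.31)
g=np.clip(np.nan_to_num(c),0,255).astype(np.uint8)
vis=cv2.applyColorMap(g,cv2.COLORMAP_JET)
cv2.imwrite('pics/hm.png',cv2.resize(vis[170:400,120:510],None,fx=2,fy=2,interpolation=0))
# bench stats
for u,v in [(350,250),(440,300),(240,220),(420,300),(270,320)]:
    print(P[v-3:v+4,u-3:u+4,2].mean().round(4),P[v-3:v+4,u-3:u+4,2].std().round(4))
for (u0,u1,v0,v1) in [(250,370,235,320)]:
    q=P[v0:v1,u0:u1,2]; print(np.nanpercentile(q,[0,10,50,90,99,100]).round(3))
E
```

```text
0.0051 0.0082
-0.0 0.0031
nan nan
nan nan
0.0014 0.0047
[-0.013 -0.003  0.016  0.047  0.099  0.153]
```

View pics/hm.png

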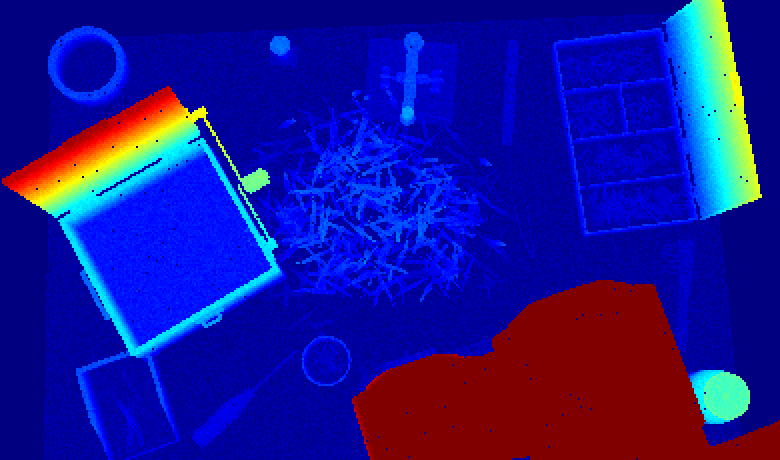

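Run:
```python
from h import *
z=np.load('pics/top0.npz');d=z['d'];im=z['im']
P=cloud('top',d);X,Y,Z=P[...,0],P[...,1],P[...,2]
m=(Z>.09)&(Z<.106)&(Y>.2)&(Y<.52)&(X<.66)&(X>.25)
v,u=np.nonzero(m); print(m.sum())
lab=cv2.connectedComponents(m.astype(np.uint8))[1]
for k in range(1,lab.max()+1):
    q=P[lab==k]
    if len(q)>20:
        rr=cv2.minAreaRect(q[:,:2].astype(np.float32)*1000); print(len(q),rr)
# boss
m=(Z>.115)&(Z<.155)&(Y>.19)&(Y<.32)&(X<.6)&(X>.4)
lab=cv2.connectedComponents(m.astype(np.uint8))[1]
for k in range(1,lab.max()+1):
    q=P[lab==k]
    if len(q)>20: print('boss',len(q),q.mean(0),cv2.minAreaRect(q[:,:2].astype(np.float32)*1000),q[:,2].max())
# block plate: bright
m=(im.min(-1)>170)&(X>.55)&(X<.72)&(Y>-.02)&(Y<.14)&(abs(Z-.012)<.012)
q=P[m];print('plate',len(q),q.mean(0),cv2.minAreaRect(q[:,:2].astype(np.float32)*1000))
# lever + pivot
m=(Z>.04)&(Z<.09)&(X>.55)&(X<.72)&(Y>-.02)&(Y<.14)
q=P[m];print('lever',cv2.minAreaRect(q[:,:2].astype(np.float32)*1000))
q=P[m&(Z>.062)];
for a in (q[q[:,0]>.63],q[q[:,0]<.6]): print(len(a),a.mean(0))
# pen
for nm,(u0,u1,v0,v1) in dict(pen=(365,388,185,245),tw=(372,392,248,300),br=(445,470,285,345)).items():
    q=P[v0:v1,u0:u1].reshape(-1,3); k=(q[:,2]>.0055)&(q[:,2]<.03); q=q[k]; print(nm,len(q),np.nanmean(q,0),cv2.minAreaRect(q[:,:2].astype(np.float32)*1000))
```

```text
1081
1062 ((433.4637756347656, 344.74847412109375), (186.3935546875, 202.38723754882812), 28.19335174560547)
boss 30 [0.55369419 0.31422846 0.13352437] ((553.1282958984375, 313.9010009765625), (4.68829345703125, 12.594249725341797), 30.069324493408203) 0.15345778808706356
boss 132 [0.49174946 0.24546631 0.1422553 ] ((501.26129150390625, 248.4342041015625), (42.76497268676758, 30.072128295898438), 28.86260414123535) 0.15450358680381826
boss 33 [0.4640927  0.25072769 0.12926595] ((463.69561767578125, 250.50836181640625), (51.479591369628906, 3.042588233947754), 27.646682739257812) 0.1423823260130579
plate 1211 [0.63650782 0.06078088 0.01057758] ((642.4947509765625, 62.181396484375), (154.43736267089844, 131.7124481201172), 88.90467834472656)
lever ((606.5098876953125, 80.58302307128906), (77.64930725097656, 147.2616729736328), 45.395835876464844)
0 [nan nan nan]
35 [0.57516078 0.0681901  0.07469618]
pen 334 [ 0.61049597 -0.06160137  0.01272532] ((618.160400390625, -64.1253890991211), (54.67392349243164, 147.93405151367188), 84.6099853515625)
tw 98 [ 0.44911959 -0.06493863  0.00872913] ((462.7808837890625, -68.32218170166016), (47.06279754638672, 118.47918701171875), 85.86022186279297)
br 397 [ 0.36568893 -0.25184553  0.01011846] ((359.6195373535156, -243.31480407714844), (55.907958984375, 141.68264770507812), 85.46138763427734)<stdin>:24: RuntimeWarning: Mean of empty slice.
  ret = um.true_divide(
```

```bash
cat >> h.py <<'E'
def plane(name,u,v,h):
    """pixels to plane z=h"""
    u=np.asarray(u,float);v=np.asarray(v,float)
    c=get_calibration(name);e=np.array(c['eye'])
    p=world(name,None,u,v,dep=np.ones_like(u)); dr=p-e
    return e+dr*((h-e[2])/dr[...,2])[...,None]
E
python3 - <<'E'
from h import *
from scipy.optimize import least_squares
z=np.load('pics/top0.npz');d=z['d'];im=z['im']
P=cloud('top',d);X,Y,Z=P[...,0],P[...,1],P[...,2]
m=(Z>.092)&(Z<.106)&(Y>.2)&(Y<.52)&(X<.66)&(X>.25)
q=P[m][:,:2]
def f(p):
    a=p[2];l=(q-p[:2])@np.array([[np.cos(a),-np.sin(a)],[np.sin(a),np.cos(a)]])
    dx=np.abs(np.abs(l[:,0])-.087);dy=np.abs(np.abs(l[:,1])-.092)
    # sdf to rectangle outline
    ax=np.abs(l[:,0])-.087;ay=np.abs(l[:,1])-.092
    o=np.hypot(np.maximum(ax,0),np.maximum(ay,0))+np.minimum(np.maximum(ax,ay),0)
    return o
s=least_squares(f,[.432,.347,np.radians(28)],loss='soft_l1',f_scale=.002)
print('chest',s.x,np.degrees(s.x[2]),np.median(abs(s.fun)))
hsv=cv2.cvtColor(im,cv2.COLOR_BGR2HSV)
green=(hsv[...,0]>65)&(hsv[...,0]<95)&(hsv[...,1]>110)
def blob(nm,box,h,mk=None):
    u0,u1,v0,v1=box
    k=~green if mk is None else mk
    s=np.zeros_like(k);s[v0:v1,u0:u1]=k[v0:v1,u0:u1]
    n,lab,st,_=cv2.connectedComponentsWithStats(s.astype(np.uint8)); i=1+st[1:,4].argmax()
    v,u=np.nonzero(lab==i); q=plane('top',u,v,h)[:,:2]*1000
    rr=cv2.minAreaRect(q.astype(np.float32)); print(nm,len(u),np.round(rr[0],1),np.round(rr[1],1),round(rr[2],2), q.mean(0).round(1))
blob('pen',(362,390,180,246),.010)
blob('tw',(374,394,246,302),.008)
blob('br',(440,472,284,346),.010)
blob('plate',(296,356,182,240),.012,(im.min(-1)>130))
blob('plate',(296,356,182,240),.012)
cv2.imwrite('pics/g.png',cv2.resize((~green[170:360,290:490]*255).astype(np.uint8),None,fx=3,fy=3))
E
```

```text
chest [0.4291387  0.34829294 0.49678533] 28.463702844669175 0.0017573872659875922
pen 420 [615.4 -62.5] [ 22.8 137. ] 82.89 [621.7 -63.5]
tw 358 [464.1 -63.9] [124.   29.1] 10.01 [462.9 -66.7]
br 1716 [ 359.1 -239.5] [ 74.8 148.2] 84.98 [ 356.9 -239.6]
plate 1979 [639.6  59.2] [148.1 128.7] 87.34 [640.   60.4]
plate 2718 [630.7  59.6] [148.1 146.4] 87.34 [630.6  64.7]
```

View pics/g.png

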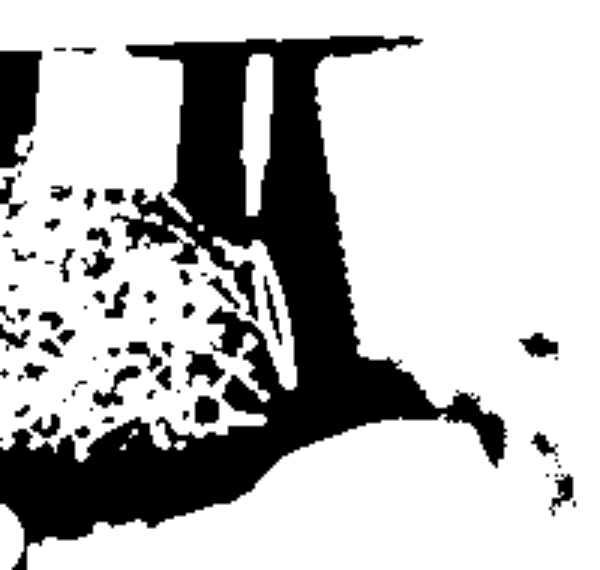

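Run:
```python
from h import *
a=cv2.imread('pics/top0.png')
# candidate block pose
kn=np.array([.5752,.0682])
for yaw in (-2.7,):
    t=np.radians(yaw); Rm=np.array([[np.cos(t),-np.sin(t)],[np.sin(t),np.cos(t)]])
    c=kn+Rm@np.array([53,0])/1000
    print('c',c)
    b=[(-52.5,-56),(52.5,-56),(52.5,56),(-52.5,56)]
    S=6
    crop=cv2.resize(a[175:245,290:365],None,fx=S,fy=S,interpolation=3)
    def dr(pts,h,col):
        w=np.array([np.r_[c+Rm@np.array(p)/1000,h] for p in pts]); uv=(proj('top',w)-[290,175]+.5)*S
        cv2.polylines(crop,[uv.astype(np.int32)],True,col,1)
    dr(b,.012,(0,0,255)); dr([(42,0),(-53,0)],.051,(255,0,0))
    dr([(6.5*s,y) for s,y in ((-1,-39),(1,-39),(1,39),(-1,39))],.035,(0,255,255))
    cv2.imwrite('pics/blk.png',crop)
# chest overlay
S=4; crop=cv2.resize(a[205:355,120:280],None,fx=S,fy=S,interpolation=3)
c=np.array([.4291,.3483]);t=np.radians(28.46);Rm=np.array([[np.cos(t),-np.sin(t)],[np.sin(t),np.cos(t)]])
def dr(pts,h,col):
    w=np.array([np.r_[c+Rm@np.array(p)/1000,h] for p in pts]); uv=(proj('top',w)-[120,205]+.5)*S
    cv2.polylines(crop,[uv.astype(np.int32)],True,col,1)
dr([(-90,-95),(90,-95),(90,95),(-90,95)],.1,(0,0,255))
dr([(-84,-89),(84,-89),(84,89),(-84,89)],.1,(0,255,255))
dr([(-84,-89),(84,-89),(84,89),(-84,89)],.035,(255,255,0))
dr([(-5,-110),(15,-110),(15,-136),(-5,-136)],.145,(255,0,255))
cv2.imwrite('pics/ch.png',crop)
```

```text
c [0.62814116 0.06570336]
```

View pics/blk.png

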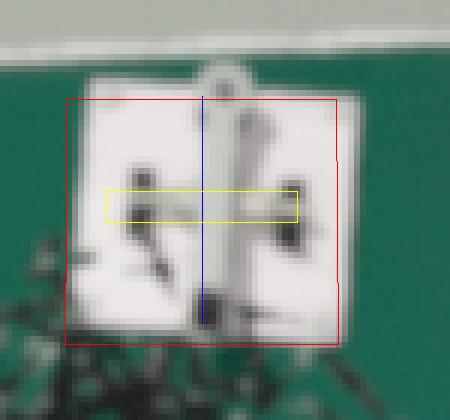

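View pics/ch.png

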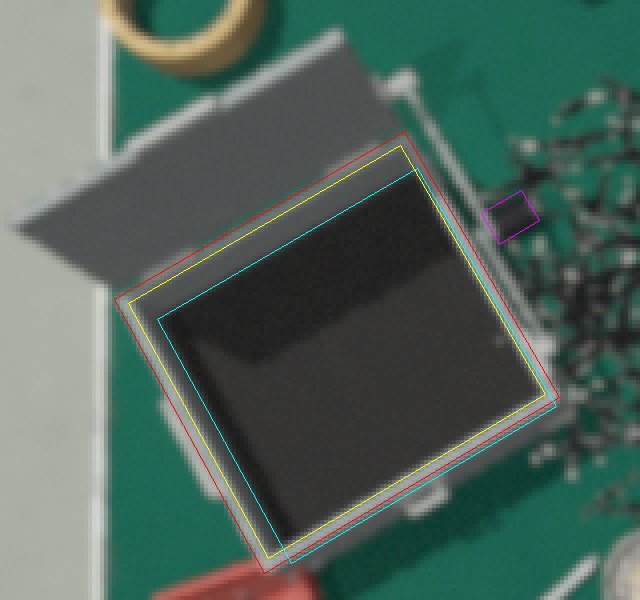

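Run:
```python
from h import *
a=cv2.imread('pics/top0.png')
cr=np.array([(88,78),(362,98),(345,345),(75,325)])/6+[290,175]-.5
w=plane('top',cr[:,0],cr[:,1],.012)[:,:2]*1000
print(w,w.mean(0)); e=w[0]-w[3]; print(np.degrees(np.arctan2(e[1],e[0])),np.linalg.norm(e)); e=w[1]-w[2]; print(np.degrees(np.arctan2(e[1],e[0])),np.linalg.norm(e));e=w[0]-w[1]; print(np.degrees(np.arctan2(-e[0],e[1])),np.linalg.norm(e));e=w[3]-w[2]; print(np.degrees(np.arctan2(-e[0],e[1])),np.linalg.norm(e))
c=w.mean(0)/1000
t=np.radians(-6.8); Rm=np.array([[np.cos(t),-np.sin(t)],[np.sin(t),np.cos(t)]])
print('knob',c+Rm@[-.053,0],'piv',c+Rm@[.042,0])
b=[(-52.5,-56),(52.5,-56),(52.5,56),(-52.5,56)]
S=6
crop=cv2.resize(a[175:245,290:365],None,fx=S,fy=S,interpolation=3)
def dr(pts,h,col):
        w=np.array([np.r_[c+Rm@np.array(p)/1000,h] for p in pts]); uv=(proj('top',w)-[290,175]+.5)*S
        cv2.polylines(crop,[uv.astype(np.int32)],True,col,1)
dr(b,.012,(0,0,255)); dr([(42,0),(-53,0)],.051,(255,0,0))
dr([(-46,-7),(-60,-7),(-60,7),(-46,7)],.078,(255,0,255))
dr([(6.5*s,y) for s,y in ((-1,-39),(1,-39),(1,39),(-1,39))],.033,(0,255,255))
cv2.imwrite('pics/blk.png',crop)
```

```text
[[691.95665397 110.25824407]
 [677.97618447  -3.50324829]
 [572.85686574   9.4597312 ]
 [586.40180798 119.94935408]] [632.29787804  59.04102027]
-5.245684300807123 105.99878831462252
-7.030040996157475 105.9155796254239
-7.0061100332336395 114.61732273464915
-6.98902768215841 111.3167652465181
knob [0.57967071 0.06531643] piv [0.67400243 0.05406805]
```

View pics/blk.png

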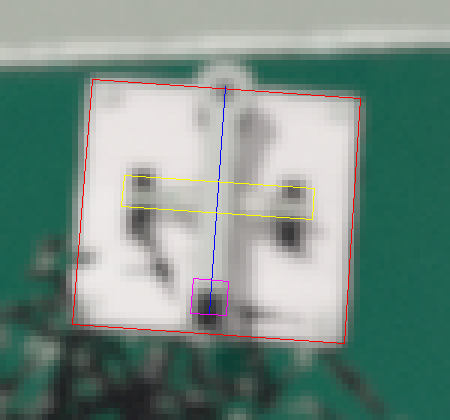

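```bash
cat >> h.py <<'E'
def pose(x,y,z,yaw):
    """grasp point world pos, tool down, jaw axis at yaw deg -> TCP pos, R"""
    t=np.radians(yaw); zz=np.array([np.cos(t),np.sin(t),0]); xx=np.array([0,0,-1.])
    M=np.stack([xx,np.cross(zz,xx),zz],1)
    return np.array([x,y,z])-xx*.18, R.from_matrix(M)
def state():
    o=r.observe(); p=np.array(o['eef_pos']); q=R.from_quat(o['tool_rot']); M=q.as_matrix()
    g=p+M[:,0]*.18
    print('t %.1f grasp %s yaw %.1f tilt %.1f F %s w %.4f q6 %.2f q %s'%(o['clock'],g.round(4),np.degrees(np.arctan2(M[1,2],M[0,2])),np.degrees(np.arccos(-M[2,0])),np.round(o['contact_force'],1),o['gripper_width'],o['qpos'][5],np.round(o['qpos'],2)))
    return p,q
def plan(wps,step=.045,cur=None):
    """wps: (x,y,z,yaw); yaw nearest mod 180 chosen unless given as is"""
    p,q=state() if cur is None else cur
    for w in wps:
        P,Q=pose(*w[:4]); st=w[4] if len(w)>4 else step
        d=P-p; rv=(q.inv()*Q).as_rotvec(degrees=True)
        n=int(max(1,np.ceil(np.linalg.norm(d)/st),np.ceil(np.linalg.norm(rv)/8)))
        s=(rv/n)
        print('->',w,'rows',n)
        print('   ',end='')
        qq=q; prev=None;cnt=0
        for i in range(n):
            t=qq.inv().apply(d/n); row=np.r_[np.round(t,4),np.round(s,2)]+0.
            print(list(map(float,row)),end=' ') if not(prev is not None and np.allclose(row,prev,atol=2e-4)) else None
            if prev is not None and np.allclose(row,prev,atol=2e-4): cnt+=1
            else:
                if cnt: print('x+%d'%cnt,end=' ')
                cnt=0
            prev=row; qq=qq*R.from_rotvec(s,degrees=True)
        if cnt: print('x+%d'%cnt,end='')
        print(); p,q=P,Q
E
python3 - <<'E'
from h import *
p,q=state();print(q.as_matrix().round(3))
E
```

```text
t 0.1 grasp [ 0.2813 -0.5854  0.2237] yaw -64.3 tilt 0.1 F [0.4 0.1 0.6] w 0.0940 q6 -0.17 q [-1.3   0.25  1.56 -0.    1.34 -0.17]
[[-0.     0.901  0.433]
 [ 0.002  0.433 -0.901]
 [-1.     0.    -0.002]]
```

Run:
```python
from h import *
plan([(.577,.066,.17,-96.8),(.577,.066,.074,-96.8)],.047)
```

```text
t 0.1 grasp [ 0.2813 -0.5854  0.2237] yaw -64.3 tilt 0.1 F [0.4 0.1 0.6] w 0.0940 q6 -0.17 q [-1.3   0.25  1.56 -0.    1.34 -0.17]
-> (0.577, 0.066, 0.17, -96.8) rows 16
   [0.0034, 0.0343, -0.0287, 2.03, -0.01, 0.0] [0.0034, 0.0333, -0.0299, 2.03, -0.01, 0.0] [0.0034, 0.0322, -0.0311, 2.03, -0.01, 0.0] [0.0034, 0.0311, -0.0322, 2.03, -0.01, 0.0] [0.0034, 0.0299, -0.0333, 2.03, -0.01, 0.0] [0.0034, 0.0287, -0.0343, 2.03, -0.01, 0.0] [0.0034, 0.0275, -0.0353, 2.03, -0.01, 0.0] [0.0034, 0.0262, -0.0362, 2.03, -0.01, 0.0] [0.0034, 0.0249, -0.0372, 2.03, -0.01, 0.0] [0.0034, 0.0236, -0.038, 2.03, -0.01, 0.0] [0.0034, 0.0222, -0.0388, 2.03, -0.01, 0.0] [0.0034, 0.0208, -0.0396, 2.03, -0.01, 0.0] [0.0034, 0.0194, -0.0403, 2.03, -0.01, 0.0] [0.0034, 0.018, -0.041, 2.03, -0.01, 0.0] [0.0034, 0.0165, -0.0416, 2.03, -0.01, 0.0] [0.0034, 0.015, -0.0421, 2.03, -0.01, 0.0] 
-> (0.577, 0.066, 0.074, -96.8) rows 3
   [0.032, 0.0, 0.0, 0.0, 0.0, 0.0] x+2
```

```bash
cat >> h.py <<'E'
def plan(wps,step=.047,cur=None):
    p,q=state() if cur is None else cur
    for w in wps:
        P,Q=pose(*w[:4]); st=w[4] if len(w)>4 else step
        t=q.inv().apply(P-p); rv=(q.inv()*Q).as_rotvec(degrees=True)
        n=int(max(1,np.ceil(np.linalg.norm(t)/st))); k=int(np.ceil(np.linalg.norm(rv)/8.5))
        if np.linalg.norm(rv)<.3:k=0
        print(w,'| shift %d x'%n,(t/n).round(4)+0.,'tot',t.round(4)+0., '| turn %d x'%k,(rv/max(k,1)).round(2)+0.)
        p,q=P,Q
E
python3 - <<'E'
from h import *
plan([(.577,.066,.17,-96.8),(.577,.066,.074,-96.8)],.047)
E
```

```text
t 0.1 grasp [ 0.2813 -0.5854  0.2237] yaw -64.3 tilt 0.1 F [0.4 0.1 0.6] w 0.0940 q6 -0.17 q [-1.3   0.25  1.56 -0.    1.34 -0.17]
(0.577, 0.066, 0.17, -96.8) | shift 16 x [ 0.0034  0.0343 -0.0287] tot [ 0.0546  0.5486 -0.4594] | turn 4 x [ 8.11 -0.02  0.  ]
(0.577, 0.066, 0.074, -96.8) | shift 3 x [0.032 0.    0.   ] tot [0.096 0.    0.   ] | turn 0 x [0. 0. 0.]
```

Emit:
{"method": "apply_moves", "body": {
  "increments": [
    [0,0,0.0343,-0.0287,0,0,0],
    [0,0.0034,0.0343,-0.0287,0,0,0],
    [0,0.0034,0.0343,-0.0287,0,0,0],
    [0,0.0034,0.0343,-0.0287,0,0,0],
    [0,0.0034,0.0343,-0.0287,0,0,0],
    [0,0.0034,0.0343,-0.0287,0,0,0],
    [0,0.0034,0.0343,-0.0287,0,0,0],
    [0,0.0034,0.0343,-0.0287,0,0,0]
  ]
}}

```text
clock: 0.9
eef_pos: [0.4296, -0.2583, 0.3804]
tool_rot: [0.377, 0.599, -0.377, 0.598]
contact_force: [0.9, -0.3, 0.0]
gripper_width: 0.0943
```

Emit:
{"method": "apply_moves", "body": {
  "increments": [
    [0,0.0034,0.0343,-0.0287,0,0,0],
    [0,0.0034,0.0343,-0.0287,0,0,0],
    [0,0.0034,0.0343,-0.0287,0,0,0],
    [0,0.0034,0.0343,-0.0287,0,0,0],
    [184,0.0034,0.0343,-0.0287,0,0,0],
    [184,0.0034,0.0343,-0.0287,0,0,0],
    [184,0.0034,0.0343,-0.0287,0,0,0],
    [184,0.0034,0.0343,-0.0287,0,0,0]
  ],
  "newtons": 15
}}

```text
clock: 1.7
eef_pos: [0.5776, 0.0675, 0.3532]
tool_rot: [0.376, 0.599, -0.377, 0.598]
contact_force: [0.2, -0.3, 0.1]
gripper_width: 0.0658
```

Emit:
{"method": "apply_moves", "body": {
  "increments": [
    [184,0,0,0,8.1,0,0],
    [184,0,0,0,8.1,0,0],
    [184,0,0,0,8.1,0,0],
    [184,0,0,0,8.1,0,0],
    [184,0,0,0,0,0,0],
    [184,0,0,0,0,0,0],
    [184,0,0,0,0,0,0],
    [184,0,0,0,0,0,0]
  ]
}}

```text
clock: 2.5
eef_pos: [0.5773, 0.0656, 0.3536]
tool_rot: [-0.528, -0.47, 0.528, -0.47]
contact_force: [-0.0, -0.7, 0.3]
gripper_width: 0.0261
```

Run:
```python
from h import *
plan([(.577,.066,.074,-96.8)])
snap('side','s1');snap('top','t1')
```

```text
t 2.5 grasp [0.5772 0.0656 0.1736] yaw -96.7 tilt 0.0 F [-0.  -0.7  0.3] w 0.0261 q6 1.61 q [-0.08  0.14  1.78  0.    1.23  1.61]
(0.577, 0.066, 0.074, -96.8) | shift 3 x [ 0.0332 -0.0001 -0.0001] tot [ 0.0996 -0.0003 -0.0004] | turn 0 x [0.12 0.   0.01]
```

View pics/t1.png

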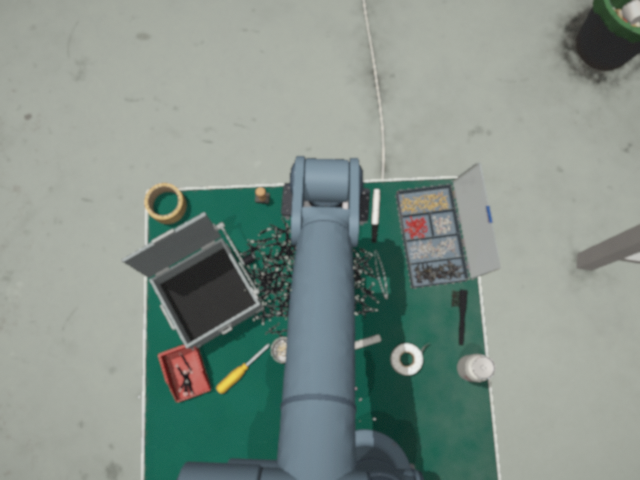

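View pics/s1.png

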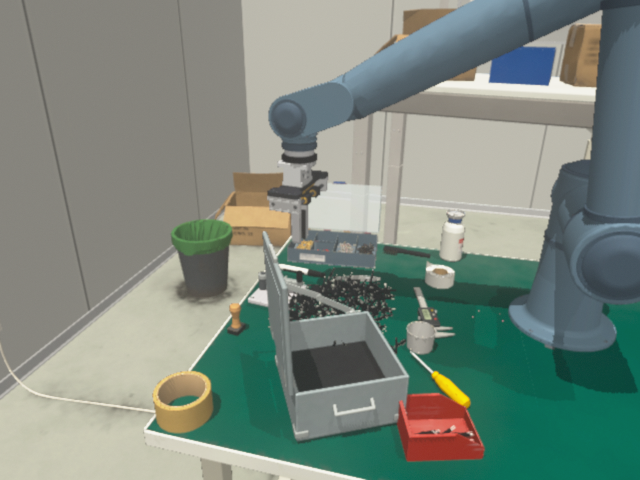

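Emit:
{"method": "apply_moves", "body": {
  "increments": [
    [184,0.02,0,0,0,0,0],
    [184,0.02,0,0,0,0,0],
    [184,0.02,0,0,0,0,0],
    [184,0.02,0,0,0,0,0],
    [184,0.01,0,0,0,0,0],
    [184,0.005,0,0,0,0,0],
    [184,0.005,0,0,0,0,0],
    [184,0,0,0,0,0,0]
  ]
}}

```text
clock: 3.4
eef_pos: [0.5774, 0.0656, 0.2538]
tool_rot: [0.529, 0.47, -0.528, 0.47]
contact_force: [-0.4, -0.2, 1.0]
gripper_width: 0.0264
```

Run:
```python
from h import *
state()
im,d=snap('side','s2'); cv2.imwrite('pics/s2z.png',cv2.resize(im[200:320,220:400],None,fx=4,fy=4,interpolation=3))
```

```text
t 3.4 grasp [0.5775 0.0656 0.0738] yaw -96.7 tilt 0.0 F [-0.4 -0.2  1. ] w 0.0264 q6 1.61 q [-0.08  0.27  1.83 -0.    1.04  1.61]
```

View pics/s2z.png

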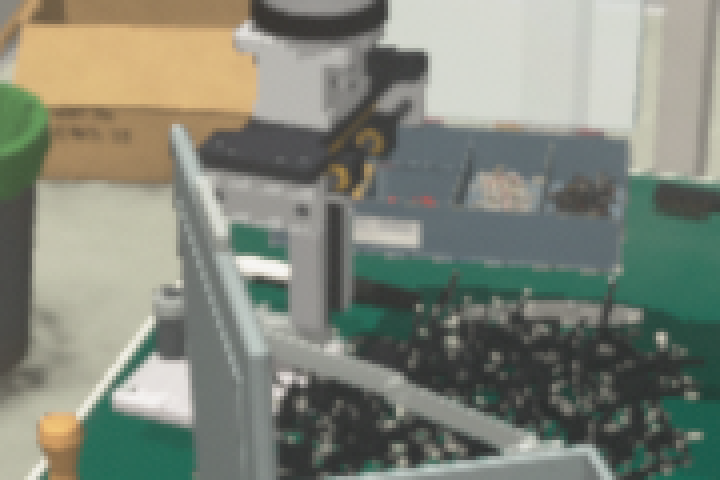

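Emit:
{"method": "apply_moves", "body": {
  "increments": [
    [184,0,0.0007,0.0116,-7,0,0],
    [184,0,0.0007,0.0116,-7,0,0],
    [184,0,0.0007,0.0116,-7,0,0],
    [184,0,0.0007,0.0116,-7,0,0],
    [184,0,0.0007,0.0116,-7,0,0],
    [184,0,0.0007,0.0116,-7,0,0],
    [184,0,0.0007,0.0116,-7,0,0],
    [184,0,0,0,0,0,0]
  ]
}}

```text
clock: 4.25
eef_pos: [0.6022, -0.0105, 0.2548]
tool_rot: [0.287, 0.646, -0.286, 0.647]
contact_force: [0.3, -0.2, -0.0]
gripper_width: 0.0263
```

Run:
```python
from h import *
state()
im,d=snap('side','s3'); cv2.imwrite('pics/s3z.png',cv2.resize(im[200:320,220:400],None,fx=4,fy=4,interpolation=3))
```

```text
t 4.2 grasp [ 0.6026 -0.0106  0.0748] yaw -47.8 tilt 0.1 F [ 0.3 -0.2 -0. ] w 0.0263 q6 0.63 q [-0.21  0.31  1.77 -0.    1.05  0.63]
```

View pics/s3z.png

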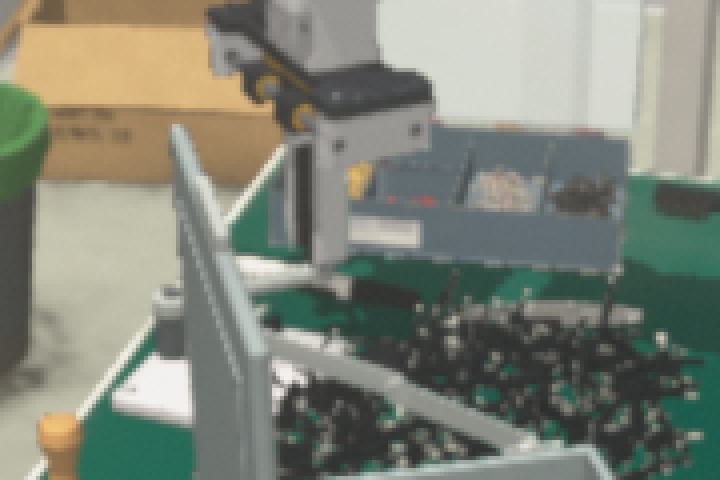

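Emit:
{"method": "apply_moves", "body": {
  "increments": [
    [184,0,0.0007,0.0116,-7,0,0],
    [184,0,0.0007,0.0116,-7,0,0],
    [184,0,0.0007,0.0116,-7,0,0],
    [184,0,0.0007,0.0116,-7,0,0],
    [184,0,0.0007,0.0116,-7,0,0],
    [184,0,0.0007,0.0116,-7,0,0],
    [184,0,0.0007,0.0116,-7,0,0],
    [184,0,0.0005,0.008,-5,0,0]
  ]
}}

```text
clock: 5.1
eef_pos: [0.6821, -0.0397, 0.2539]
tool_rot: [-0.039, 0.706, 0.039, 0.706]
contact_force: [0.0, -1.0, 0.4]
gripper_width: 0.026
```

Run:
```python
from h import *
state()
```

```text
t 5.1 grasp [ 0.6821 -0.0398  0.0739] yaw 6.4 tilt 0.0 F [ 0.  -1.   0.4] w 0.0260 q6 -0.33 q [-0.22  0.48  1.55 -0.    1.11 -0.33]
```

Emit:
{"method": "apply_moves", "body": {
  "increments": [
    [184,-0.03,0,0,0,0,0],
    [184,-0.035,0,0,0,0,0],
    [184,-0.035,0,0,0,0,0],
    [184,0,-0.045,0,0,0,0],
    [184,0,-0.045,-0.02,0,0,0],
    [184,0,-0.045,-0.02,0,0,0],
    [184,0,-0.045,-0.02,0,0,0],
    [184,0,0,0,0,0,0]
  ]
}}

```text
clock: 5.9
eef_pos: [0.6401, -0.2301, 0.3541]
tool_rot: [-0.036, 0.706, 0.035, 0.706]
contact_force: [-0.3, 0.3, 0.4]
gripper_width: 0.0259
```

Run:
```python
from h import *
state()
im,d=snap('top','t4'); cv2.imwrite('pics/t4z.png',cv2.resize(im[170:310,290:480],None,fx=4,fy=4,interpolation=3))
P=cloud('top',d);m=(P[...,2]>.058)&(P[...,2]<.09)&(P[...,0]>.6)&(P[...,0]<.72)&(P[...,1]>-.08)&(P[...,1]<0)
print(m.sum(),P[m].mean(0))
```

```text
t 5.9 grasp [ 0.6401 -0.2304  0.1741] yaw 5.8 tilt 0.1 F [-0.3  0.3  0.4] w 0.0259 q6 -0.61 q [-0.51  0.36  1.51 -0.    1.27 -0.61]
36 [ 0.6718858  -0.03809746  0.07383331]
```

View pics/t4z.png

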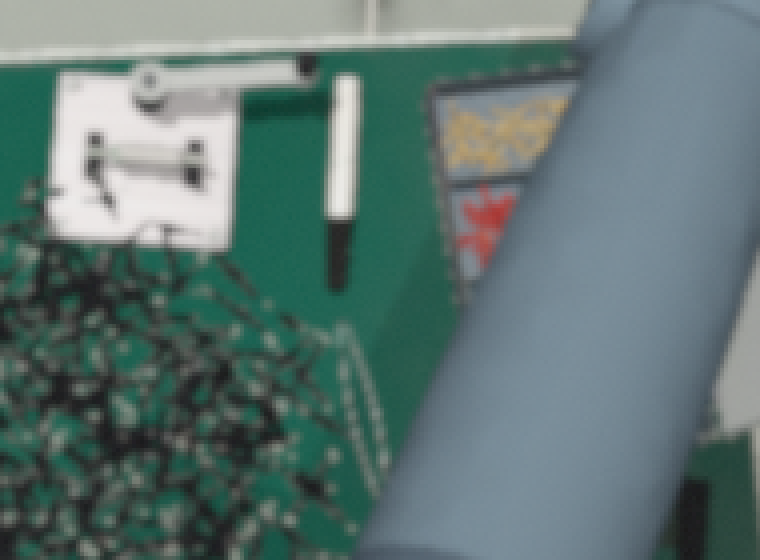

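Run:
```python
from h import *
uv=np.array([(92,150),(207,160),(150,155)])/4+[290,170]-.5
print(plane('top',uv[:,0],uv[:,1],.037))
plan([(.632,.060,.16,-6.8),(.632,.060,.033,-6.8)])
```

```text
[[0.63373699 0.09167606 0.037     ]
 [0.62417281 0.02177347 0.037     ]
 [0.62893816 0.05640043 0.037     ]]
t 6.0 grasp [ 0.641  -0.2277  0.1741] yaw 5.9 tilt 0.0 F [-0.1  0.2  0.1] w 0.0262 q6 -0.61 q [-0.51  0.36  1.51  0.    1.27 -0.61]
(0.632, 0.06, 0.16, -6.8) | shift 7 x [0.002 0.041 0.003] tot [0.014  0.2871 0.0208] | turn 2 x [6.35 0.01 0.  ]
(0.632, 0.06, 0.033, -6.8) | shift 3 x [0.0423 0.     0.    ] tot [0.127 0.    0.   ] | turn 0 x [0. 0. 0.]
```

Emit:
{"method": "apply_moves", "body": {
  "increments": [
    [168,0.002,0.0407,0.003,0,0,0],
    [168,0.002,0.0407,0.003,0,0,0],
    [168,0.002,0.0407,0.003,0,0,0],
    [168,0.002,0.0407,0.003,0,0,0],
    [168,0.002,0.0407,0.003,0,0,0],
    [168,0.002,0.0407,0.003,0,0,0],
    [168,0.002,0.0407,0.003,0,0,0],
    [168,0,0,0,6.4,0,0]
  ]
}}

```text
clock: 6.75
eef_pos: [0.6305, 0.0662, 0.3395]
tool_rot: [0.0, 0.707, 0.001, 0.707]
contact_force: [1.3, -1.1, -0.4]
gripper_width: 0.0315
```

Emit:
{"method": "apply_moves", "body": {
  "increments": [
    [168,0,0,0,6.4,0,0],
    [168,0.03,0,0,0,0,0],
    [168,0.03,0,0,0,0,0],
    [168,0.03,0,0,0,0,0],
    [168,0.02,0,0,0,0,0],
    [168,0.008,0,0,0,0,0],
    [168,0.006,0,0,0,0,0],
    [168,0,0,0,0,0,0]
  ]
}}

```text
clock: 7.55
eef_pos: [0.6317, 0.0606, 0.2159]
tool_rot: [0.04, 0.706, -0.04, 0.706]
contact_force: [-0.9, -0.2, 0.1]
gripper_width: 0.0321
```

Run:
```python
from h import *
state()
```

```text
t 7.5 grasp [0.6317 0.0606 0.0359] yaw -6.5 tilt 0.0 F [-0.9 -0.2  0.1] w 0.0321 q6 0.03 q [-0.08  0.44  1.69  0.    1.01  0.03]
```

```bash
cat >> h.py <<'E'
def ch(x,y):
    t=np.radians(28.46);c=np.array([.4291,.3483])
    return tuple((c+np.array([[np.cos(t),-np.sin(t)],[np.sin(t),np.cos(t)]])@[x,y]).round(4))
E
python3 - <<'E'
from h import *
plan([(.6317,.0606,.22,-61.5),ch(0,.06)+(.22,-61.5),ch(0,.06)+(.058,-61.5)])
E
```

```text
t 7.5 grasp [0.6317 0.0606 0.0359] yaw -6.5 tilt 0.0 F [-0.9 -0.2  0.1] w 0.0321 q6 0.03 q [-0.08  0.44  1.69  0.    1.01  0.03]
(0.6317, 0.0606, 0.22, -61.5) | shift 4 x [-0.046  0.     0.   ] tot [-1.841e-01  0.000e+00  1.000e-04] | turn 7 x [7.85 0.   0.  ]
(np.float64(0.4005), np.float64(0.401), 0.22, -61.5) | shift 9 x [ 0.     -0.0045 -0.0455] tot [ 0.     -0.0408 -0.4095] | turn 0 x [0. 0. 0.]
(np.float64(0.4005), np.float64(0.401), 0.058, -61.5) | shift 4 x [0.0405 0.     0.    ] tot [0.162 0.    0.   ] | turn 0 x [0. 0. 0.]
```

Emit:
{"method": "apply_moves", "body": {
  "increments": [
    [255,0,0,0,0,0,0],
    [255,0,0,0,0,0,0],
    [255,0,0,0,0,0,0],
    [255,0,0,0,0,0,0],
    [255,-0.01,0,0,0,0,0],
    [255,-0.02,0,0,0,0,0],
    [255,-0.03,0,0,0,0,0],
    [255,0,0,0,0,0,0]
  ],
  "newtons": 35
}}

```text
clock: 8.35
eef_pos: [0.6332, 0.0598, 0.2807]
tool_rot: [0.04, 0.703, -0.04, 0.709]
contact_force: [1.6, 0.8, 0.2]
gripper_width: 0.0124
```

Held (opening 12.4 mm). Lift and turn, then carry.

Emit:
{"method": "apply_moves", "body": {
  "increments": [
    [255,-0.042,0,0,0,0,0],
    [255,-0.042,0,0,0,0,0],
    [255,-0.04,0,0,7.9,0,0],
    [255,0,0,0,7.9,0,0],
    [255,0,0,0,7.9,0,0],
    [255,0,0,0,7.9,0,0],
    [255,0,0,0,7.9,0,0],
    [255,0,0,0,7.9,0,0]
  ]
}}

```text
clock: 9.15
eef_pos: [0.6314, 0.0599, 0.3985]
tool_rot: [0.322, 0.63, -0.323, 0.629]
contact_force: [-0.2, 0.4, 0.0]
gripper_width: 0.0123
```

Emit:
{"method": "apply_moves", "body": {
  "increments": [
    [255,0,0,0,7.6,0,0],
    [255,0,-0.0045,-0.0455,0,0,0],
    [255,0,-0.0045,-0.0455,0,0,0],
    [255,0,-0.0045,-0.0455,0,0,0],
    [255,0,-0.0045,-0.0455,0,0,0],
    [255,0,-0.0045,-0.0455,0,0,0],
    [255,0,-0.0045,-0.0455,0,0,0],
    [255,0,-0.0045,-0.0455,0,0,0]
  ]
}}

```text
clock: 9.95
eef_pos: [0.4507, 0.3261, 0.3988]
tool_rot: [0.362, 0.608, -0.362, 0.607]
contact_force: [0.9, 0.6, -0.0]
gripper_width: 0.0124
```

Run:
```python
from h import *
plan([ch(0,.06)+(.22,-61.5),ch(0,.06)+(.058,-61.5)])
```

```text
t 9.9 grasp [0.4505 0.326  0.2188] yaw -61.6 tilt 0.1 F [ 0.9  0.6 -0. ] w 0.0124 q6 1.50 q [0.42 0.03 1.8  0.   1.31 1.5 ]
(np.float64(0.4005), np.float64(0.401), 0.22, -61.5) | shift 2 x [-0.0006 -0.0042 -0.0449] tot [-0.0011 -0.0085 -0.0898] | turn 0 x [-0.06  0.    0.05]
(np.float64(0.4005), np.float64(0.401), 0.058, -61.5) | shift 4 x [0.0405 0.     0.    ] tot [0.162 0.    0.   ] | turn 0 x [0. 0. 0.]
```

Emit:
{"method": "apply_moves", "body": {
  "increments": [
    [255,0,-0.0042,-0.0449,0,0,0],
    [255,0,-0.0042,-0.0449,0,0,0],
    [255,0.04,0,0,0,0,0],
    [255,0.04,0,0,0,0,0],
    [255,0.04,0,0,0,0,0],
    [255,0.025,0,0,0,0,0],
    [255,0.0155,0,0,0,0,0],
    [255,0,0,0,0,0,0]
  ]
}}

```text
clock: 10.75
eef_pos: [0.4015, 0.3994, 0.2372]
tool_rot: [0.361, 0.608, -0.363, 0.607]
contact_force: [0.6, 0.3, -0.1]
gripper_width: 0.0121
```

Run:
```python
from h import *
state()
im,d=snap('side','s5'); cv2.imwrite('pics/s5z.png',cv2.resize(im[180:430,200:480],None,fx=2.6,fy=2.4,interpolation=3))
```

```text
t 10.8 grasp [0.401  0.3991 0.0572] yaw -61.5 tilt 0.2 F [ 0.6  0.3 -0.1] w 0.0121 q6 1.66 q [ 0.58  0.27  1.87 -0.    1.01  1.66]
```

View pics/s5z.png

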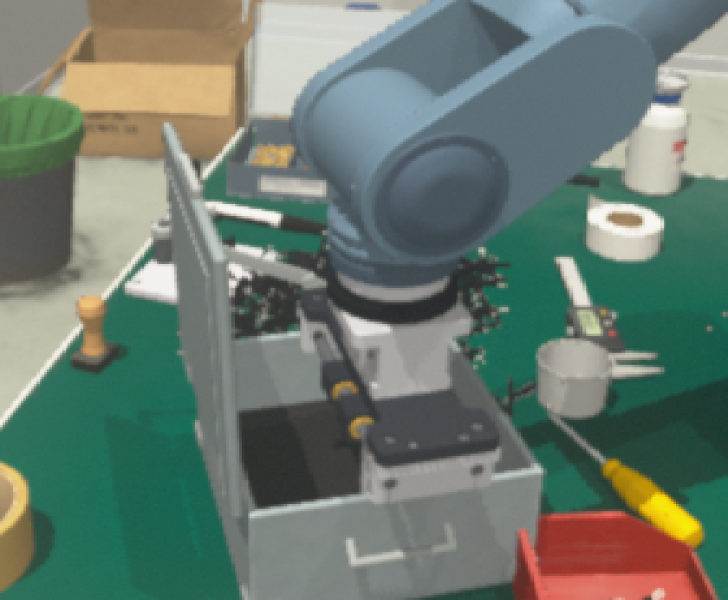

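Emit:
{"method": "apply_moves", "body": {
  "increments": [
    [187,0,0,0,0,0,0],
    [187,0,0,0,0,0,0],
    [187,0,0,0,0,0,0],
    [174,-0.04,0,0,0,0,0],
    [174,-0.04,0,0,0,0,0],
    [174,-0.04,0,0,0,0,0],
    [174,-0.04,0,0,0,0,0],
    [174,0,0,0,0,0,0]
  ]
}}

```text
clock: 11.6
eef_pos: [0.403, 0.4007, 0.4071]
tool_rot: [0.366, 0.605, -0.357, 0.61]
contact_force: [-0.4, 0.7, 0.5]
gripper_width: 0.0298
```

Run:
```python
from h import *
plan([(.678,-.041,.18,3.5),(.678,-.041,.074,3.5)])
im,d=snap('side','s6'); cv2.imwrite('pics/s6z.png',cv2.resize(im[180:430,200:480],None,fx=2.6,fy=2.4,interpolation=3))
```

```text
t 11.6 grasp [0.4051 0.402  0.2271] yaw -61.5 tilt 0.8 F [-0.4  0.7  0.5] w 0.0298 q6 1.66 q [0.58 0.05 1.77 0.   1.31 1.66]
(0.678, -0.041, 0.18, 3.5) | shift 12 x [0.0039 0.0025 0.0433] tot [0.0469 0.0306 0.5194] | turn 8 x [-8.13  0.05 -0.09]
(0.678, -0.041, 0.074, 3.5) | shift 3 x [0.0353 0.     0.    ] tot [0.106 0.    0.   ] | turn 0 x [0. 0. 0.]
```

View pics/s6z.png

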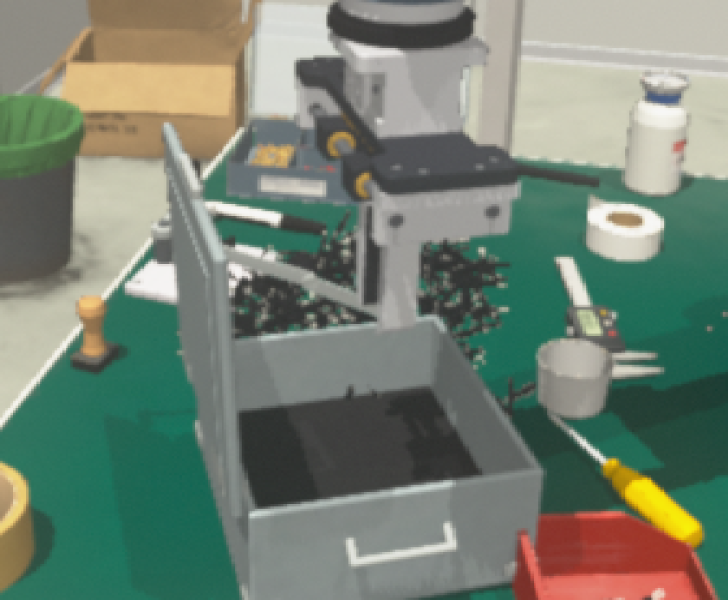

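Emit:
{"method": "apply_moves", "body": {
  "increments": [
    [174,0,0.0025,0.0433,0,0,0],
    [174,0,0.0025,0.0433,0,0,0],
    [174,0,0.0025,0.0433,0,0,0],
    [174,0,0.0025,0.0433,0,0,0],
    [174,0,0.0025,0.0433,0,0,0],
    [174,0,0.0025,0.0433,0,0,0],
    [174,0,0.0025,0.0433,0,0,0],
    [174,0,0.0025,0.0433,0,0,0]
  ]
}}

```text
clock: 12.45
eef_pos: [0.5849, 0.1032, 0.3975]
tool_rot: [0.361, 0.608, -0.362, 0.607]
contact_force: [0.5, 0.3, -0.3]
gripper_width: 0.03
```

Emit:
{"method": "apply_moves", "body": {
  "increments": [
    [174,0.01,0.0025,0.0433,0,0,0],
    [174,0.01,0.0025,0.0433,0,0,0],
    [174,0.01,0.0025,0.0433,0,0,0],
    [174,0.01,0.0025,0.0433,0,0,0],
    [174,0,0,0,-8.2,0,0],
    [174,0,0,0,-8.2,0,0],
    [174,0,0,0,-8.2,0,0],
    [174,0,0,0,-8.2,0,0]
  ]
}}

```text
clock: 13.25
eef_pos: [0.6755, -0.0428, 0.357]
tool_rot: [0.174, 0.687, -0.174, 0.684]
contact_force: [-0.0, -0.4, 0.4]
gripper_width: 0.0298
```

Emit:
{"method": "apply_moves", "body": {
  "increments": [
    [174,0,0,0,-8.2,0,0],
    [174,0,0,0,-8.2,0,0],
    [174,0,0,0,-8.2,0,0],
    [174,0,0,0,-8,0,0],
    [174,0,0,0,0,0,0],
    [174,0,0,0,0,0,0],
    [174,0,0,0,0,0,0],
    [174,0,0,0,0,0,0]
  ]
}}

```text
clock: 14.05
eef_pos: [0.6759, -0.0427, 0.3589]
tool_rot: [-0.023, 0.707, 0.023, 0.707]
contact_force: [0.1, 0.4, 0.3]
gripper_width: 0.03
```

Run:
```python
from h import *
plan([(.678,-.041,.074,3.5)])
im,d=snap('top','t7'); cv2.imwrite('pics/t7z.png',cv2.resize(im[195:395,120:330],None,fx=3.4,fy=3,interpolation=3))
```

```text
t 14.1 grasp [ 0.6758 -0.0427  0.1789] yaw 3.8 tilt 0.0 F [0.1 0.4 0.3] w 0.0300 q6 -0.30 q [-0.23  0.35  1.52 -0.    1.28 -0.3 ]
(0.678, -0.041, 0.074, 3.5) | shift 3 x [0.035  0.0005 0.0007] tot [0.1049 0.0015 0.0022] | turn 0 x [ 0.29 -0.02  0.  ]
```

View pics/t7z.png

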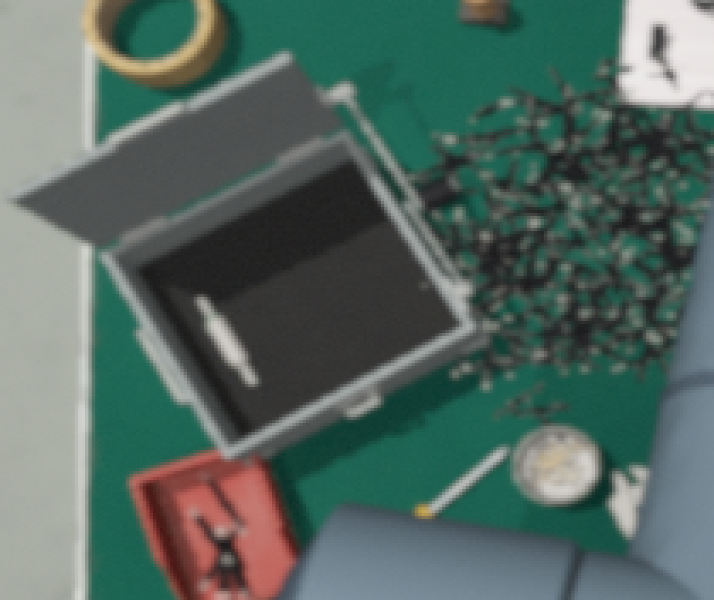

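Emit:
{"method": "apply_moves", "body": {
  "increments": [
    [174,0.025,0.0015,0.002,0,0,0],
    [174,0.025,0,0,0,0,0],
    [174,0.025,0,0,0,0,0],
    [174,0.015,0,0,0,0,0],
    [174,0.01,0,0,0,0,0],
    [174,0.005,0,0,0,0,0],
    [174,0,0,0,0,0,0],
    [174,0,0.0007,-0.0116,7,0,0]
  ]
}}

```text
clock: 14.9
eef_pos: [0.6673, -0.0413, 0.2556]
tool_rot: [0.02, 0.706, -0.021, 0.708]
contact_force: [2.9, 1.3, -0.8]
gripper_width: 0.03
```

Emit:
{"method": "apply_moves", "body": {
  "increments": [
    [174,0,0.0007,-0.0116,7,0,0],
    [174,0,0.0007,-0.0116,7,0,0],
    [174,0,0.0007,-0.0116,7,0,0],
    [174,0,0.0007,-0.0116,7,0,0],
    [174,0,0.0007,-0.0116,7,0,0],
    [174,0,0.0007,-0.0116,7,0,0],
    [174,0,0.0007,-0.0116,7,0,0],
    [174,0,0,0,0,0,0]
  ]
}}

```text
clock: 15.7
eef_pos: [0.5962, -0.0039, 0.2556]
tool_rot: [0.311, 0.635, -0.31, 0.636]
contact_force: [0.3, -0.6, 0.8]
gripper_width: 0.0299
```

Run:
```python
from h import *
p,q=state()
print(np.linalg.norm(p[:2]-[.674,.054]))
```

```text
t 15.7 grasp [ 0.5966 -0.004   0.0756] yaw -52.1 tilt 0.1 F [ 0.3 -0.6  0.8] w 0.0299 q6 0.71 q [-0.2   0.3   1.79  0.    1.05  0.71]
0.09698406582604427
```

Emit:
{"method": "apply_moves", "body": {
  "increments": [
    [174,0,0.0007,-0.0116,7,0,0],
    [174,0,0.0007,-0.0116,7,0,0],
    [174,0,0.0007,-0.0116,7,0,0],
    [174,0,0.0007,-0.0116,7,0,0],
    [174,0,0.0007,-0.0116,7,0,0],
    [174,0,0.0007,-0.0116,7,0,0],
    [174,0,0.0007,-0.0116,7,0,0],
    [174,0,0,0,0,0,0]
  ]
}}

```text
clock: 16.5
eef_pos: [0.5787, 0.0728, 0.2551]
tool_rot: [0.546, 0.45, -0.545, 0.451]
contact_force: [-0.2, -0.1, -0.3]
gripper_width: 0.0298
```

Run:
```python
from h import *
p,q=state()
print(np.linalg.norm(p[:2]-[.674,.054]))
```

```text
t 16.5 grasp [0.579  0.0728 0.0751] yaw -100.9 tilt 0.1 F [-0.2 -0.1 -0.3] w 0.0298 q6 1.69 q [-0.07  0.27  1.82  0.    1.04  1.69]
0.09715263516217941
```

Emit:
{"method": "apply_moves", "body": {
  "increments": [
    [174,0,0.0002,-0.003,1.8,0,0],
    [174,0,0,0,0,0,0],
    [174,0,0,0.004,0,0,0],
    [174,-0.03,0,0,0,0,0],
    [174,-0.035,0,0,0,0,0],
    [174,-0.035,0,0,0,0,0],
    [174,0,0,0.04,0,0,0],
    [174,0,0,0.04,0,0,0]
  ]
}}

```text
clock: 17.3
eef_pos: [0.56, -0.0076, 0.3562]
tool_rot: [0.553, 0.441, -0.551, 0.443]
contact_force: [-0.6, -0.2, 0.3]
gripper_width: 0.0296
```

Emit:
{"method": "apply_moves", "body": {
  "increments": [
    [80,0,0,0.045,0,0,0],
    [80,0,0,0.045,0,0,0],
    [80,0,0,0.045,0,0,0],
    [80,0,0,0.045,0,0,0],
    [80,0,0,0.03,8,0,0],
    [80,0,0,0,8,0,0],
    [80,0,0,0,0,0,0],
    [80,0,0,0,0,0,0]
  ]
}}

```text
clock: 18.1
eef_pos: [0.5127, -0.2115, 0.3542]
tool_rot: [0.608, 0.36, -0.608, 0.36]
contact_force: [0.7, -0.4, 0.6]
gripper_width: 0.0644
```

Run:
```python
from h import *
state()
im,d=snap('top','t8'); cv2.imwrite('pics/t8z.png',cv2.resize(im[170:360,290:490],None,fx=4,fy=3.1,interpolation=3))
cv2.imwrite('pics/t8y.png',cv2.resize(im[175:310,290:400],None,fx=4,fy=4,interpolation=3))
P=cloud('top',d);m=(P[...,2]>.06)&(P[...,2]<.09)&(P[...,0]>.55)&(P[...,0]<.62)&(P[...,1]>-.0)&(P[...,1]<.11)
print(m.sum(),P[m].mean(0))
```

```text
t 18.1 grasp [ 0.5127 -0.2115  0.1742] yaw -118.7 tilt 0.0 F [ 0.7 -0.4  0.6] w 0.0644 q6 1.48 q [-0.6   0.07  1.85  0.    1.22  1.48]
33 [0.57557043 0.06812102 0.07496471]
```

View pics/t8z.png

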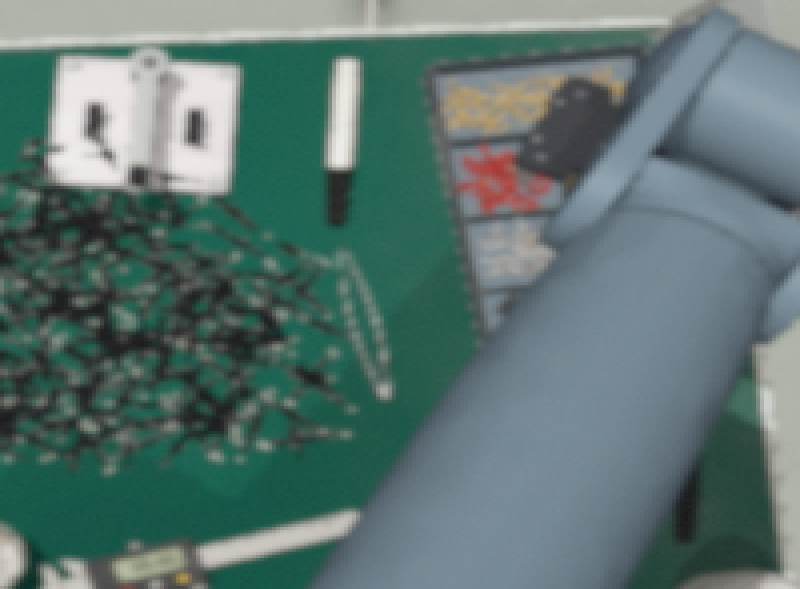

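View pics/t8y.png

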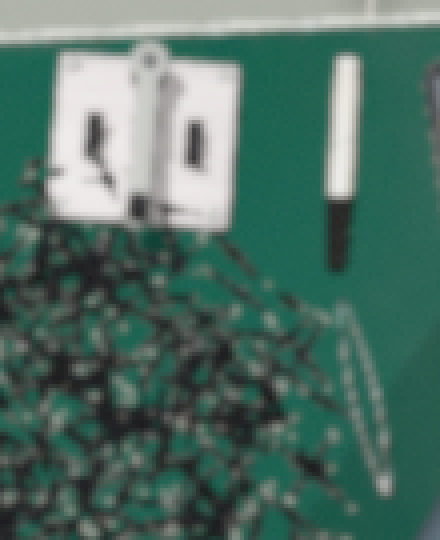

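Run:
```python
from h import *
def ln(a,b,h):
    uv=np.array([a,b])/4+[290,175]-.5
    w=plane('top',uv[:,0],uv[:,1],h)[:,:2]; e=w[0]-w[1]
    print(w.round(4).tolist(),'mid',w.mean(0).round(4),'len',np.linalg.norm(e).round(4),'dir',np.degrees(np.arctan2(e[1],e[0])).round(1))
ln((347,53),(337,270),.008)
ln((341,303),(386,493),.006)
plan([(.615,-.0625,.12,-90-4)])
```

```text
[[0.6841, -0.0705], [0.5455, -0.0552]] mid [ 0.6148 -0.0628] len 0.1395 dir -6.3
[[0.5251, -0.0565], [0.407, -0.076]] mid [ 0.4661 -0.0662] len 0.1197 dir 9.4
t 18.1 grasp [ 0.5128 -0.2111  0.1742] yaw -118.7 tilt 0.0 F [ 0.5 -0.2 -0.4] w 0.0647 q6 1.48 q [-0.6   0.07  1.85  0.    1.22  1.48]
(0.615, -0.0625, 0.12, -94) | shift 5 x [ 0.0108  0.0036 -0.0359] tot [ 0.0542  0.0181 -0.1795] | turn 3 x [-8.24  0.    0.  ]
```

Emit:
{"method": "apply_moves", "body": {
  "increments": [
    [119,0.01,0.0036,-0.0359,-7.5,0,0],
    [119,0,0,0,-7.5,0,0],
    [119,0,0,0,-7.4,0,0],
    [119,0,0,0,0,0,0],
    [119,0,0,0,0,0,0],
    [119,0,0,0,0,0,0],
    [119,0,0,0,0,0,0],
    [119,0,0,0,0,0,0]
  ],
  "newtons": 30
}}

```text
clock: 18.95
eef_pos: [0.5334, -0.1818, 0.3442]
tool_rot: [0.528, 0.47, -0.528, 0.471]
contact_force: [-0.9, 0.1, 0.5]
gripper_width: 0.05
```

Run:
```python
from h import *
plan([(.615,-.0628,.12,-96.3),(.615,-.0628,.022,-96.3)])
```

```text
t 18.9 grasp [ 0.5334 -0.1818  0.1642] yaw -96.6 tilt 0.0 F [-0.9  0.1  0.5] w 0.0500 q6 1.16 q [-0.53  0.11  1.83  0.    1.2   1.16]
(0.615, -0.0628, 0.12, -96.3) | shift 4 x [ 0.0111  0.0169 -0.0319] tot [ 0.0442  0.0675 -0.1276] | turn 0 x [-0.27  0.   -0.01]
(0.615, -0.0628, 0.022, -96.3) | shift 3 x [0.0327 0.     0.    ] tot [0.098 0.    0.   ] | turn 0 x [0. 0. 0.]
```

Emit:
{"method": "apply_moves", "body": {
  "increments": [
    [119,0.011,0.0169,-0.0319,0,0,0],
    [119,0.011,0.0169,-0.0319,0,0,0],
    [119,0.011,0.0169,-0.0319,0,0,0],
    [119,0.011,0.0169,-0.0319,0,0,0],
    [119,0.035,0,0,0,0,0],
    [119,0.035,0,0,0,0,0],
    [119,0.02,0,0,0,0,0],
    [119,0.008,0,0,0,0,0]
  ]
}}

```text
clock: 19.75
eef_pos: [0.6141, -0.0623, 0.1994]
tool_rot: [-0.527, -0.472, 0.529, -0.469]
contact_force: [-3.2, 0.6, 20.0]
gripper_width: 0.0501
```

Emit:
{"method": "apply_moves", "body": {
  "increments": [
    [119,0,0,0,0,0,0],
    [255,0,0,0,0,0,0],
    [255,0,0,0,0,0,0],
    [255,0,0,0,0,0,0],
    [255,0,0,0,0,0,0],
    [255,0,0,0,0,0,0],
    [255,-0.02,0,0,0,0,0],
    [255,-0.03,0,0,0,0,0]
  ]
}}

```text
clock: 20.55
eef_pos: [0.6141, -0.0624, 0.2505]
tool_rot: [-0.527, -0.472, 0.529, -0.469]
contact_force: [0.5, -0.1, -0.1]
gripper_width: 0.0145
```

Run:
```python
from h import *
plan([(.615,-.0628,.22,-61.5),ch(0,.032)+(.22,-61.5),ch(0,.032)+(.065,-61.5)])
im,d=snap('side','s9'); cv2.imwrite('pics/s9z.png',cv2.resize(im[180:330,220:440],None,fx=3.4,fy=3.4,interpolation=3))
```

```text
t 20.6 grasp [ 0.6133 -0.0622  0.0705] yaw -96.6 tilt 0.3 F [ 0.5 -0.1 -0.1] w 0.0145 q6 1.40 q [-0.28  0.35  1.73  0.    1.06  1.4 ]
(0.615, -0.0628, 0.22, -61.5) | shift 4 x [-0.0374  0.      0.    ] tot [-0.1495  0.0002  0.0002] | turn 5 x [-7.01 -0.03  0.05]
(np.float64(0.4139), np.float64(0.3764), 0.22, -61.5) | shift 11 x [ 0.      0.003  -0.0438] tot [ 0.      0.0328 -0.4819] | turn 0 x [0. 0. 0.]
(np.float64(0.4139), np.float64(0.3764), 0.065, -61.5) | shift 4 x [0.0388 0.     0.    ] tot [0.155 0.    0.   ] | turn 0 x [0. 0. 0.]
```

View pics/s9z.png

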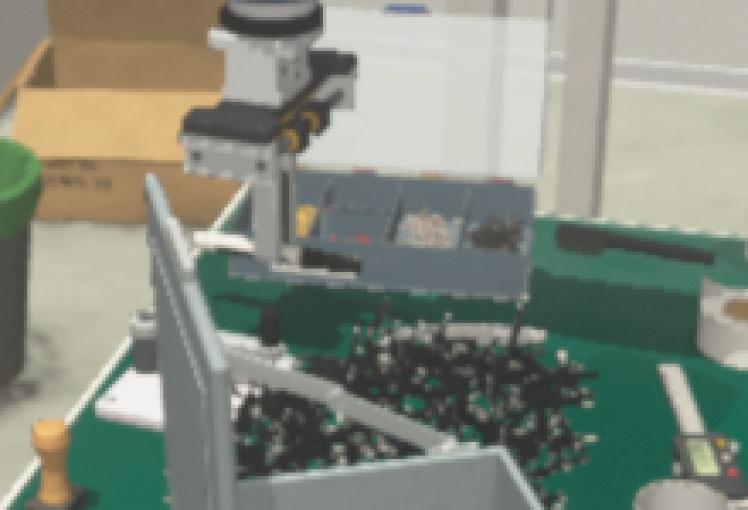

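Emit:
{"method": "apply_moves", "body": {
  "increments": [
    [255,-0.038,0,0,0,0,0],
    [255,-0.038,0,0,0,0,0],
    [255,-0.038,0,0,0,0,0],
    [255,-0.036,0,0,-7,0,0],
    [255,0,0,0,-7,0,0],
    [255,0,0,0,-7,0,0],
    [255,0,0,0,-7,0,0],
    [255,0,0,0,-7,0,0]
  ]
}}

```text
clock: 21.4
eef_pos: [0.6151, -0.0626, 0.4021]
tool_rot: [0.36, 0.608, -0.36, 0.609]
contact_force: [0.8, -0.6, -0.7]
gripper_width: 0.0148
```

Emit:
{"method": "apply_moves", "body": {
  "increments": [
    [255,0,0.003,-0.0438,0,0,0],
    [255,0,0.003,-0.0438,0,0,0],
    [255,0,0.003,-0.0438,0,0,0],
    [255,0,0.003,-0.0438,0,0,0],
    [255,0,0.003,-0.0438,0,0,0],
    [255,0,0.003,-0.0438,0,0,0],
    [255,0,0.003,-0.0438,0,0,0],
    [255,0,0.003,-0.0438,0,0,0]
  ]
}}

```text
clock: 22.2
eef_pos: [0.4682, 0.2583, 0.4022]
tool_rot: [0.362, 0.607, -0.362, 0.608]
contact_force: [-0.0, 0.6, -0.1]
gripper_width: 0.0144
```

Run:
```python
from h import *
plan([ch(0,.032)+(.22,-61.5),ch(0,.032)+(.065,-61.5)])
```

```text
t 22.2 grasp [0.4683 0.2584 0.2222] yaw -61.6 tilt 0.0 F [-0.   0.6 -0.1] w 0.0144 q6 1.37 q [ 0.29 -0.02  1.85  0.    1.31  1.37]
(np.float64(0.4139), np.float64(0.3764), 0.22, -61.5) | shift 3 x [ 0.0007  0.0028 -0.0432] tot [ 0.0022  0.0085 -0.1297] | turn 0 x [-0.05  0.01 -0.04]
(np.float64(0.4139), np.float64(0.3764), 0.065, -61.5) | shift 4 x [0.0388 0.     0.    ] tot [0.155 0.    0.   ] | turn 0 x [0. 0. 0.]
```

Emit:
{"method": "apply_moves", "body": {
  "increments": [
    [255,0,0.0028,-0.0432,0,0,0],
    [255,0,0.0028,-0.0432,0,0,0],
    [255,0,0.0028,-0.0432,0,0,0],
    [255,0.04,0,0,0,0,0],
    [255,0.04,0,0,0,0,0],
    [255,0.04,0,0,0,0,0],
    [255,0.03,0,0,0,0,0],
    [255,0.003,0,0,0,0,0]
  ]
}}

```text
clock: 23.0
eef_pos: [0.4132, 0.3738, 0.2448]
tool_rot: [0.359, 0.609, -0.364, 0.606]
contact_force: [-0.0, 0.5, 0.3]
gripper_width: 0.0143
```

Run:
```python
from h import *
state()
```

```text
t 23.0 grasp [0.4118 0.3731 0.0648] yaw -61.5 tilt 0.5 F [-0.   0.5  0.3] w 0.0143 q6 1.61 q [0.53 0.24 1.89 0.   1.02 1.61]
```

Emit:
{"method": "apply_moves", "body": {
  "increments": [
    [255,0,0,0,0,0,0],
    [175,0,0,0,0,0,0],
    [175,0,0,0,0,0,0],
    [175,0,0,0,0,0,0],
    [175,-0.035,0,0,0,0,0],
    [175,-0.04,0,0,0,0,0],
    [150,-0.04,0,0,0,0,0],
    [150,-0.04,0,0,0,0,0]
  ]
}}

```text
clock: 23.8
eef_pos: [0.4146, 0.3747, 0.4067]
tool_rot: [0.362, 0.607, -0.361, 0.608]
contact_force: [0.9, 0.3, 0.4]
gripper_width: 0.038
```

Run:
```python
from h import *
plan([(.466,-.0662,.22,-80.6),(.466,-.0662,.024,-80.6)])
im,d=snap('side','s10'); cv2.imwrite('pics/s10z.png',cv2.resize(im[180:430,200:480],None,fx=2.6,fy=2.4,interpolation=3))
```

```text
t 23.8 grasp [0.4149 0.3748 0.2267] yaw -61.5 tilt 0.1 F [0.9 0.3 0.4] w 0.0380 q6 1.61 q [0.53 0.03 1.79 0.   1.32 1.61]
(0.466, -0.0662, 0.22, -80.6) | shift 10 x [ 0.0006 -0.0165  0.0412] tot [ 0.0064 -0.1649  0.4121] | turn 3 x [ 6.35 -0.01 -0.03]
(0.466, -0.0662, 0.024, -80.6) | shift 5 x [0.0392 0.     0.    ] tot [0.196 0.    0.   ] | turn 0 x [0. 0. 0.]
```

View pics/s10z.png

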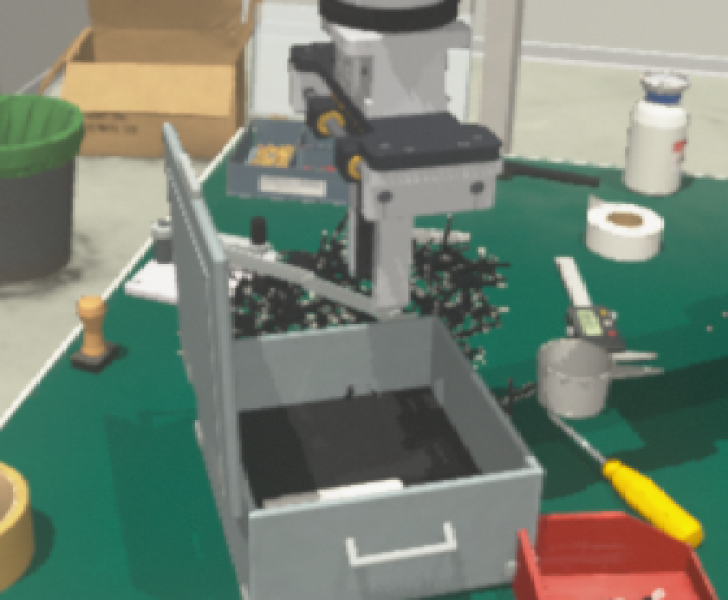

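Run:
```python
from h import *
im,d=snap('top','t11'); cv2.imwrite('pics/t11z.png',cv2.resize(im[230:360,340:490],None,fx=5,fy=4.6,interpolation=3))
cv2.imwrite('pics/t11.png',im)
```

```text
(no output)
```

View pics/t11z.png

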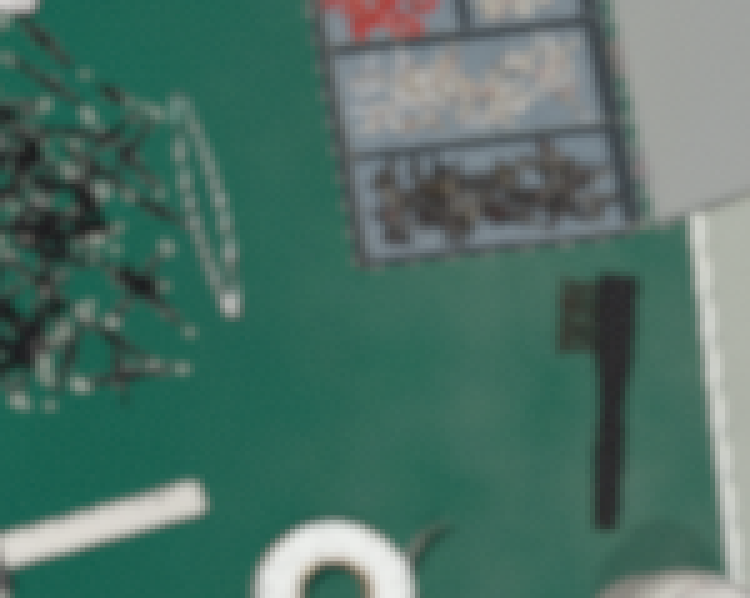

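View pics/t11.png

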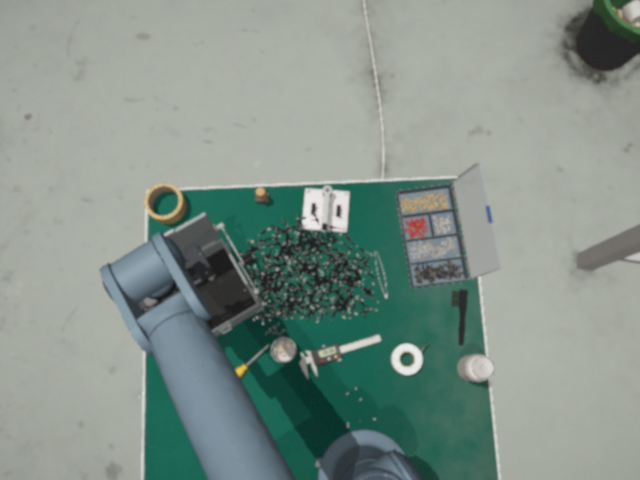

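Run:
```python
from h import *
def ln(a,b,h):
    uv=np.array([a,b])/[5,4.6]+[340,230]-.5
    w=plane('top',uv[:,0],uv[:,1],h)[:,:2]; e=w[0]-w[1]
    print(w.round(4).tolist(),'mid',w.mean(0).round(4),'len',np.linalg.norm(e).round(4),'dir',np.degrees(np.arctan2(e[1],e[0])).round(1))
ln((179,95),(232,317),.006)
ln((617,276),(607,528),.008)
plan([(.451,-.0685,.22,-80.),(.451,-.0685,.025,-80.)])
```

```text
[[0.5253, -0.0578], [0.4054, -0.0756]] mid [ 0.4654 -0.0667] len 0.1212 dir 8.5
[[0.4183, -0.263], [0.2881, -0.2458]] mid [ 0.3532 -0.2544] len 0.1313 dir -7.5
t 23.9 grasp [0.4181 0.3768 0.2323] yaw -61.5 tilt 0.8 F [0.3 0.1 0.7] w 0.0388 q6 1.61 q [0.53 0.03 1.78 0.   1.32 1.61]
(0.451, -0.0685, 0.22, -80.0) | shift 10 x [ 0.0009 -0.0181  0.0407] tot [ 0.0095 -0.181   0.4071] | turn 3 x [ 6.15 -0.05 -0.26]
(0.451, -0.0685, 0.025, -80.0) | shift 5 x [0.039 0.    0.   ] tot [0.195 0.    0.   ] | turn 0 x [0. 0. 0.]
```

Emit:
{"method": "apply_moves", "body": {
  "increments": [
    [163,0,-0.0181,0.0407,0,0,0],
    [163,0,-0.0181,0.0407,0,0,0],
    [163,0,-0.0181,0.0407,0,0,0],
    [163,0,-0.0181,0.0407,0,0,0],
    [163,0,-0.0181,0.0407,0,0,0],
    [163,0,-0.0181,0.0407,0,0,0],
    [163,0,-0.0181,0.0407,0,0,0],
    [163,0,-0.0181,0.0407,0,0,0]
  ]
}}

```text
clock: 24.7
eef_pos: [0.4422, 0.0179, 0.4042]
tool_rot: [0.362, 0.607, -0.362, 0.608]
contact_force: [0.5, 0.2, -0.5]
gripper_width: 0.0337
```

Emit:
{"method": "apply_moves", "body": {
  "increments": [
    [163,0,-0.0181,0.0407,0,0,0],
    [163,0,-0.0181,0.0407,0,0,0],
    [163,0.04,0,0,6.6,0,0],
    [163,0.03,0,0,6.6,0,0],
    [163,0.03,0,0,6.6,0,0],
    [163,0,0,0,0,0,0],
    [163,0,0,0,0,0,0],
    [163,0,0,0,0,0,0]
  ]
}}

```text
clock: 25.5
eef_pos: [0.4504, -0.0694, 0.3061]
tool_rot: [0.461, 0.536, -0.46, 0.538]
contact_force: [-0.6, -0.4, 0.3]
gripper_width: 0.034
```

Run:
```python
from h import *
plan([(.451,-.0688,.025,-81.5)])
im,d=snap('side','s12'); cv2.imwrite('pics/s12z.png',cv2.resize(im[200:320,300:470],None,fx=4.6,fy=4.6,interpolation=3))
im,d=snap('top','t12');cv2.imwrite('pics/t12z.png',cv2.resize(im[230:360,340:490],None,fx=5,fy=4.6,interpolation=3))
```

```text
t 25.5 grasp [ 0.4509 -0.0696  0.1261] yaw -81.2 tilt 0.2 F [-0.6 -0.4  0.3] w 0.0340 q6 1.02 q [-0.4  -0.1   2.12  0.    1.12  1.02]
(0.451, -0.0688, 0.025, -81.5) | shift 3 x [ 0.0337  0.0001 -0.0002] tot [ 0.1011  0.0004 -0.0007] | turn 1 x [ 0.27  0.1  -0.17]
```

View pics/s12z.png

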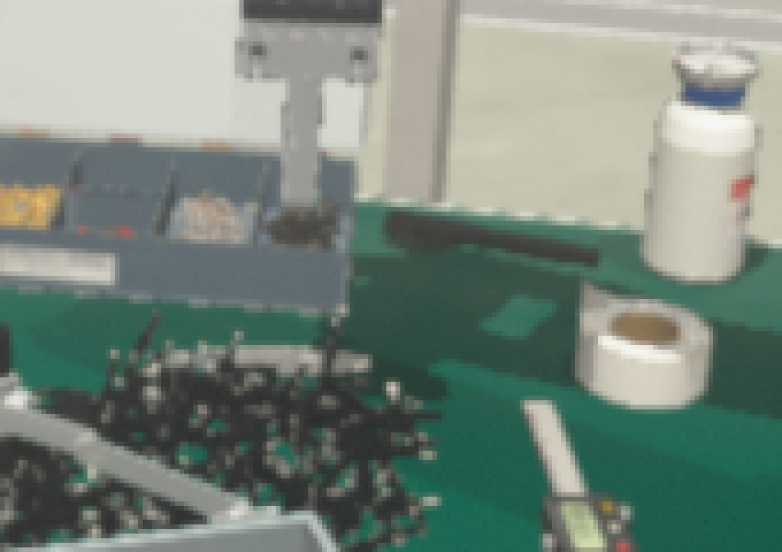

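Emit:
{"method": "apply_moves", "body": {
  "increments": [
    [163,0.03,0,0,0,0,0],
    [163,0.03,0,0,0,0,0],
    [163,0.02,0,0,0,0,0],
    [163,0.008,0,0,0,0,0],
    [163,0,0,0,0,0,0],
    [163,0,0,0,0,0,0],
    [163,0,0,0,0,0,0],
    [163,0,0,0,0,0,0]
  ]
}}

```text
clock: 26.4
eef_pos: [0.4502, -0.0694, 0.2173]
tool_rot: [0.461, 0.536, -0.461, 0.537]
contact_force: [-0.1, 0.7, -0.0]
gripper_width: 0.0339
```

Run:
```python
from h import *
plan([(.451,-.0688,.022,-81.5)])
im,d=snap('side','s13'); cv2.imwrite('pics/s13z.png',cv2.resize(im[200:320,300:470],None,fx=4.6,fy=4.6,interpolation=3))
```

```text
t 26.4 grasp [ 0.4506 -0.0696  0.0373] yaw -81.3 tilt 0.1 F [-0.1  0.7 -0. ] w 0.0339 q6 1.02 q [-0.4   0.06  2.15 -0.    0.92  1.02]
(0.451, -0.0688, 0.022, -81.5) | shift 1 x [ 0.0153  0.0009 -0.0005] tot [ 0.0153  0.0009 -0.0005] | turn 0 x [ 0.17  0.07 -0.11]
```

View pics/s13z.png

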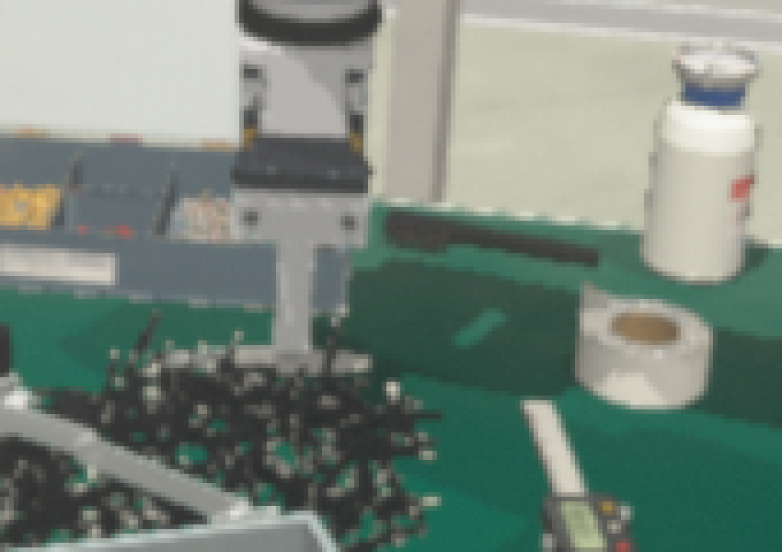

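Looks right: tweezers lie straight under the fingers (side view about (300,355)). Lower and grip.

Emit:
{"method": "apply_moves", "body": {
  "increments": [
    [163,0.01,0,0,0,0,0],
    [163,0.004,0,0,0,0,0],
    [163,0,0,0,0,0,0],
    [255,0,0,0,0,0,0],
    [255,0,0,0,0,0,0],
    [255,0,0,0,0,0,0],
    [255,0,0,0,0,0,0],
    [255,0,0,0,0,0,0]
  ],
  "newtons": 30
}}

```text
clock: 27.25
eef_pos: [0.4498, -0.0693, 0.2023]
tool_rot: [0.461, 0.536, -0.461, 0.536]
contact_force: [0.8, 0.4, 0.3]
gripper_width: 0.0142
```

Emit:
{"method": "apply_moves", "body": {
  "increments": [
    [255,-0.03,0,0,0,0,0],
    [255,-0.04,0,0,0,0,0],
    [255,-0.04,0,0,0,0,0],
    [255,-0.04,0,0,0,0,0],
    [255,-0.04,0,0,-6.6,0,0],
    [255,0,0,0,-6.6,0,0],
    [255,0,0,0,-6.6,0,0],
    [255,0,0,0,0,0,0]
  ]
}}

```text
clock: 28.05
eef_pos: [0.4496, -0.0692, 0.3924]
tool_rot: [0.362, 0.607, -0.362, 0.608]
contact_force: [-1.4, 0.9, -0.8]
gripper_width: 0.0146
```

Run:
```python
from h import *
plan([ch(-.013,.02)+(.22,-61.5),ch(-.013,.02)+(.065,-61.5)])
im,d=snap('side','s14'); cv2.imwrite('pics/s14z.png',cv2.resize(im[100:320,240:470],None,fx=3.2,fy=2.7,interpolation=3))
```

```text
t 28.1 grasp [ 0.4497 -0.0692  0.2124] yaw -61.6 tilt 0.0 F [-1.4  0.9 -0.8] w 0.0146 q6 0.67 q [-0.4  -0.22  2.05 -0.    1.31  0.67]
(np.float64(0.4081), np.float64(0.3597), 0.22, -61.5) | shift 10 x [-0.0008  0.0168 -0.0397] tot [-0.0077  0.1678 -0.3969] | turn 0 x [-0.05  0.02 -0.02]
(np.float64(0.4081), np.float64(0.3597), 0.065, -61.5) | shift 4 x [0.0388 0.     0.    ] tot [0.155 0.    0.   ] | turn 0 x [0. 0. 0.]
```

View pics/s14z.png

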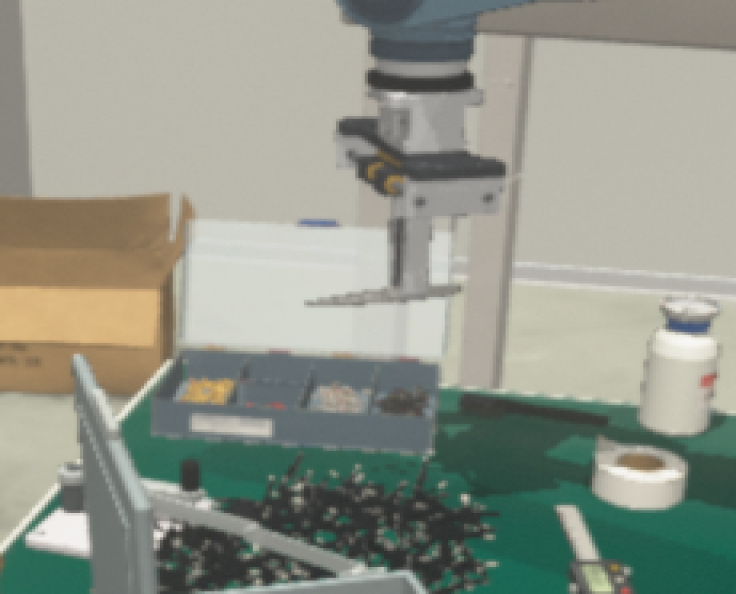

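Emit:
{"method": "apply_moves", "body": {
  "increments": [
    [255,-0.001,0.0168,-0.0382,0,0,0],
    [255,-0.001,0.0168,-0.0382,0,0,0],
    [255,-0.001,0.0168,-0.0382,0,0,0],
    [255,-0.001,0.0168,-0.0382,0,0,0],
    [255,-0.001,0.0168,-0.0382,0,0,0],
    [255,-0.001,0.0168,-0.0382,0,0,0],
    [255,-0.001,0.0168,-0.0382,0,0,0],
    [255,-0.001,0.0168,-0.0382,0,0,0]
  ]
}}

```text
clock: 28.9
eef_pos: [0.4216, 0.2652, 0.3998]
tool_rot: [0.362, 0.607, -0.363, 0.607]
contact_force: [0.5, 0.0, -0.3]
gripper_width: 0.0142
```

Run:
```python
from h import *
plan([ch(-.013,.005)+(.22,-61.5),ch(-.013,.005)+(.065,-61.5)])
im,d=snap('side','s15'); cv2.imwrite('pics/s15z.png',cv2.resize(im[100:430,200:480],None,fx=2.1,fy=1.8,interpolation=3))
```

```text
t 28.9 grasp [0.4215 0.2651 0.2198] yaw -61.7 tilt 0.0 F [ 0.5  0.  -0.3] w 0.0142 q6 1.41 q [ 0.33 -0.11  1.94 -0.    1.31  1.41]
(np.float64(0.4153), np.float64(0.3465), 0.22, -61.5) | shift 2 x [-0.0001  0.0165 -0.0373] tot [-0.0003  0.033  -0.0746] | turn 0 x [-0.18  0.    0.04]
(np.float64(0.4153), np.float64(0.3465), 0.065, -61.5) | shift 4 x [0.0388 0.     0.    ] tot [0.155 0.    0.   ] | turn 0 x [0. 0. 0.]
```

View pics/s15z.png

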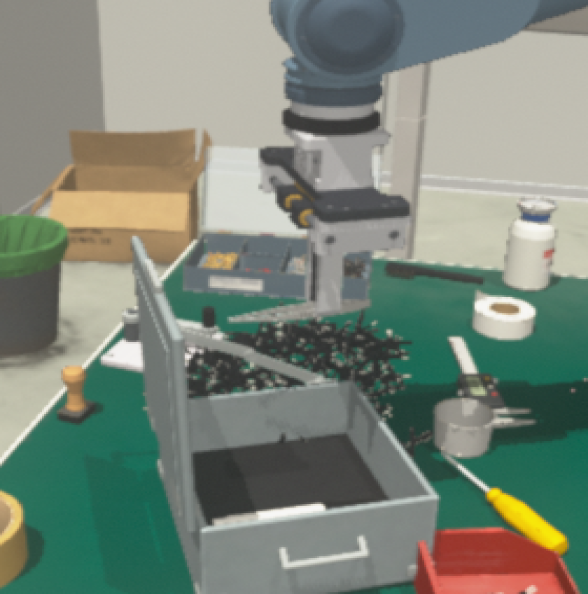

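Emit:
{"method": "apply_moves", "body": {
  "increments": [
    [255,0,0.0165,-0.0373,0,0,0],
    [255,0,0.0165,-0.0373,0,0,0],
    [255,0.04,0,0,0,0,0],
    [255,0.04,0,0,0,0,0],
    [255,0.04,0,0,0,0,0],
    [255,0.03,0,0,0,0,0],
    [255,0.005,0,0,0,0,0],
    [255,0,0,0,0,0,0]
  ]
}}

```text
clock: 29.75
eef_pos: [0.4155, 0.3446, 0.2445]
tool_rot: [0.361, 0.608, -0.363, 0.607]
contact_force: [-0.2, -0.7, 0.5]
gripper_width: 0.0145
```

Emit:
{"method": "apply_moves", "body": {
  "increments": [
    [170,0,0,0,0,0,0],
    [170,0,0,0,0,0,0],
    [170,0,0,0,0,0,0],
    [170,0,0,0,0,0,0],
    [170,-0.035,0,0,0,0,0],
    [170,-0.04,0,0,0,0,0],
    [150,-0.04,0,0,0,0,0],
    [150,-0.04,0,0,0,0,0]
  ]
}}

```text
clock: 30.55
eef_pos: [0.4154, 0.3446, 0.4022]
tool_rot: [0.362, 0.607, -0.362, 0.608]
contact_force: [0.4, 0.3, 0.2]
gripper_width: 0.0381
```

Run:
```python
from h import *
plan([(.353,-.2544,.2,-97.5),(.353,-.2544,.026,-97.5)])
im,d=snap('top','t16');cv2.imwrite('pics/t16z.png',cv2.resize(im[230:400,120:490],None,fx=2.1,fy=2.1,interpolation=3))
```

```text
t 30.6 grasp [0.4155 0.3447 0.2222] yaw -61.5 tilt 0.0 F [0.4 0.3 0.2] w 0.0381 q6 1.56 q [ 0.48 -0.01  1.84  0.    1.31  1.56]
(0.353, -0.2544, 0.2, -97.5) | shift 13 x [ 0.0017 -0.0262  0.0382] tot [ 0.0219 -0.3402  0.497 ] | turn 5 x [ 7.19  0.   -0.01]
(0.353, -0.2544, 0.026, -97.5) | shift 4 x [0.0435 0.     0.    ] tot [0.174 0.    0.   ] | turn 0 x [0. 0. 0.]
```

View pics/t16z.png

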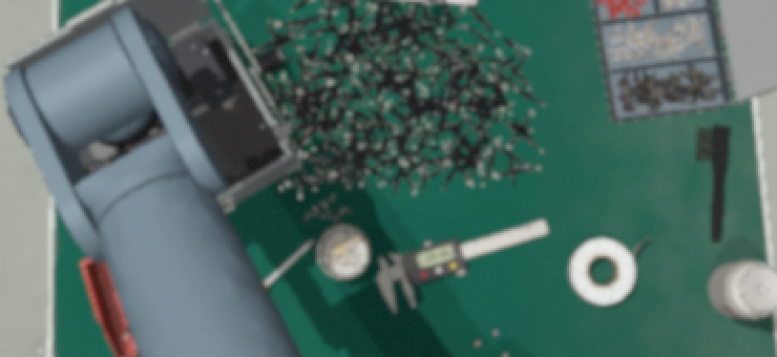

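Run:
```python
from h import *
plan([(.45,.0,.22,-61.5),(.36,-.2544,.2,-61.5),(.355,-.2542,.2,-97.5)])
```

```text
t 30.6 grasp [0.4189 0.3466 0.2301] yaw -61.5 tilt 0.8 F [1.4 2.1 3.6] w 0.0389 q6 1.56 q [ 0.48 -0.02  1.83  0.    1.31  1.56]
(0.45, 0.0, 0.22, -61.5) | shift 8 x [ 0.001  -0.017   0.0399] tot [ 0.0083 -0.1356  0.3196] | turn 1 x [-0.03  0.01 -0.77]
(0.36, -0.2544, 0.2, -61.5) | shift 6 x [ 0.0033 -0.0334  0.0301] tot [ 0.02   -0.2005  0.1806] | turn 0 x [0. 0. 0.]
(0.355, -0.2542, 0.2, -97.5) | shift 1 x [ 0.     -0.0043 -0.0026] tot [ 0.     -0.0043 -0.0026] | turn 5 x [7.2 0.  0. ]
```

Emit:
{"method": "apply_moves", "body": {
  "increments": [
    [146,0,-0.017,0.04,0,0,0],
    [146,0,-0.017,0.04,0,0,0],
    [146,0,-0.017,0.04,0,0,0],
    [146,0,-0.017,0.04,0,0,0],
    [146,0,-0.017,0.04,0,0,0],
    [146,0,-0.017,0.04,0,0,0],
    [146,0,-0.017,0.04,0,0,0],
    [146,0,-0.017,0.04,0,0,0]
  ]
}}

```text
clock: 31.4
eef_pos: [0.4483, -0.0031, 0.4006]
tool_rot: [0.362, 0.607, -0.362, 0.608]
contact_force: [0.8, 0.3, 0.3]
gripper_width: 0.0405
```

Emit:
{"method": "apply_moves", "body": {
  "increments": [
    [146,0.003,-0.0334,0.0301,0,0,0],
    [146,0.003,-0.0334,0.0301,0,0,0],
    [146,0.003,-0.0334,0.0301,0,0,0],
    [146,0.003,-0.0334,0.0301,0,0,0],
    [146,0.003,-0.0334,0.0301,0,0,0],
    [146,0.003,-0.0334,0.0301,0,0,0],
    [146,0,0,0,7.2,0,0],
    [146,0,0,0,7.2,0,0]
  ]
}}

```text
clock: 32.2
eef_pos: [0.3577, -0.257, 0.3822]
tool_rot: [0.437, 0.555, -0.437, 0.556]
contact_force: [0.6, 0.3, -0.6]
gripper_width: 0.04
```

Emit:
{"method": "apply_moves", "body": {
  "increments": [
    [146,0,0,0,7.2,0,0],
    [146,0,0,0,7.2,0,0],
    [146,0,0,0,7.2,0,0],
    [146,0,0,0,0,0,0],
    [146,0,0,0,0,0,0],
    [146,0,0,0,0,0,0],
    [146,0,0,0,0,0,0],
    [146,0,0,0,0,0,0]
  ]
}}

```text
clock: 33.0
eef_pos: [0.3585, -0.2556, 0.3822]
tool_rot: [0.532, 0.466, -0.532, 0.466]
contact_force: [-0.4, -0.2, 0.7]
gripper_width: 0.0402
```

Run:
```python
from h import *
plan([(.355,-.2544,.1,-97.5),(.355,-.2544,.025,-97.5)])
im,d=snap('side','s17'); cv2.imwrite('pics/s17z.png',cv2.resize(im[140:300,340:500],None,fx=3.7,fy=3.7,interpolation=3))
im,d=snap('top','t17');cv2.imwrite('pics/t17z.png',cv2.resize(im[200:380,120:310],None,fx=3.7,fy=3.3,interpolation=3))
```

```text
t 33.0 grasp [ 0.3585 -0.2556  0.2022] yaw -97.5 tilt 0.0 F [-0.4 -0.2  0.7] w 0.0402 q6 0.82 q [-0.88 -0.25  2.09  0.    1.3   0.82]
(0.355, -0.2544, 0.1, -97.5) | shift 3 x [ 0.0341 -0.0012 -0.0003] tot [ 0.1022 -0.0036 -0.0008] | turn 0 x [0. 0. 0.]
(0.355, -0.2544, 0.025, -97.5) | shift 2 x [0.0375 0.     0.    ] tot [0.075 0.    0.   ] | turn 0 x [0. 0. 0.]
```

View pics/s17z.png

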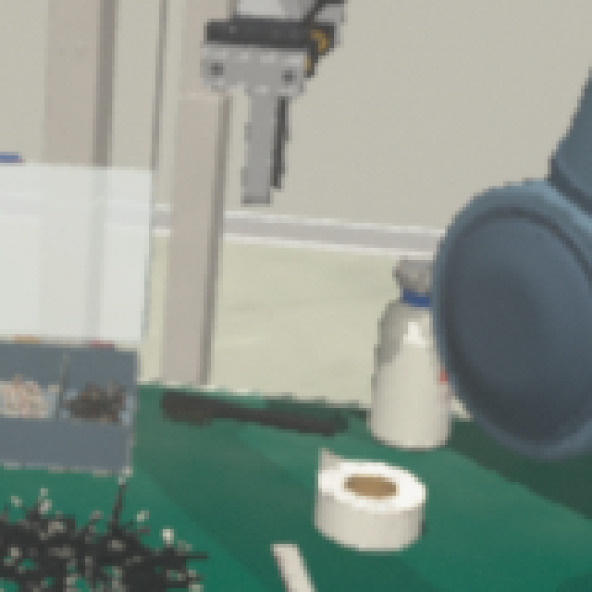

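View pics/t17z.png

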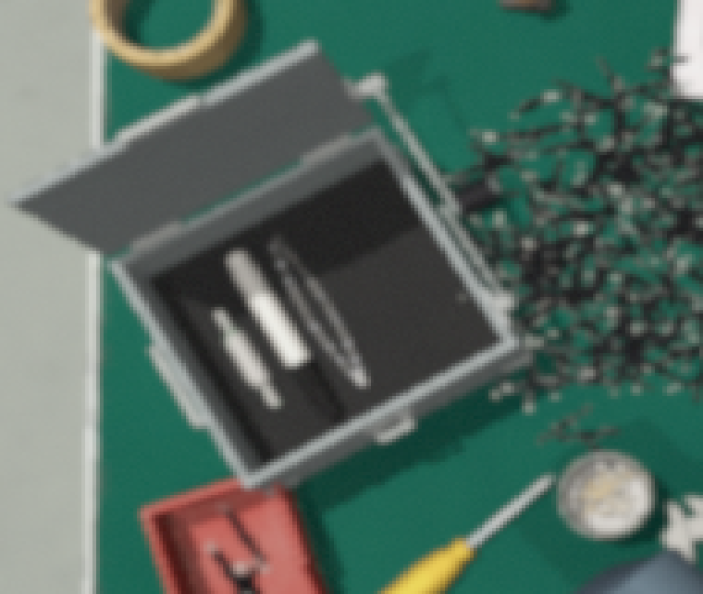

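Emit:
{"method": "apply_moves", "body": {
  "increments": [
    [146,0.034,-0.0012,0,0,0,0],
    [146,0.034,-0.0012,0,0,0,0],
    [146,0.034,-0.0012,0,0,0,0],
    [146,0.03,0,0,0,0,0],
    [146,0.025,0,0,0,0,0],
    [146,0.012,0,0,0,0,0],
    [146,0,0,0,0,0,0],
    [146,0,0,0,0,0,0]
  ]
}}

```text
clock: 33.9
eef_pos: [0.3553, -0.2556, 0.214]
tool_rot: [-0.532, -0.466, 0.532, -0.467]
contact_force: [-0.2, -0.0, 0.0]
gripper_width: 0.0402
```

Run:
```python
from h import *
plan([(.355,-.2544,.024,-97.5)])
im,d=snap('side','s18'); cv2.imwrite('pics/s18z.png',cv2.resize(im[140:300,340:500],None,fx=3.7,fy=3.7,interpolation=3))
```

```text
t 33.9 grasp [ 0.3554 -0.2558  0.034 ] yaw -97.5 tilt 0.1 F [-0.2 -0.   0. ] w 0.0402 q6 0.82 q [-0.88  0.03  2.2   0.    0.92  0.82]
(0.355, -0.2544, 0.024, -97.5) | shift 1 x [ 0.01   -0.0005 -0.0012] tot [ 0.01   -0.0005 -0.0012] | turn 0 x [-0.04  0.05 -0.06]
```

View pics/s18z.png

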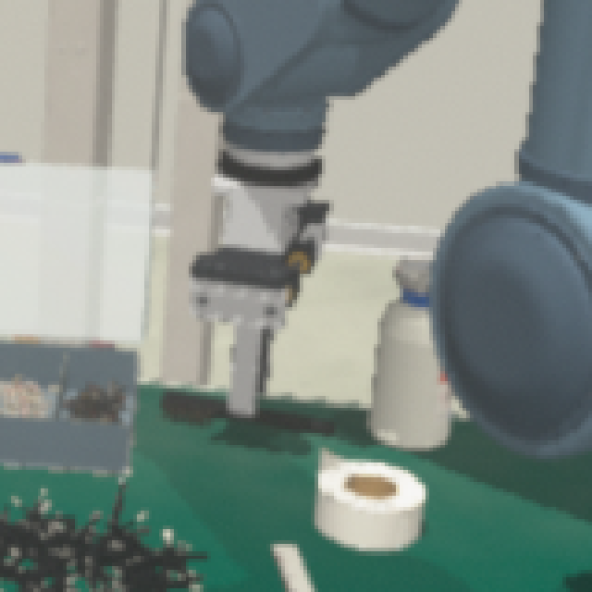

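Emit:
{"method": "apply_moves", "body": {
  "increments": [
    [146,0.01,0,0,0,0,0],
    [146,0,0,0,0,0,0],
    [255,0,0,0,0,0,0],
    [255,0,0,0,0,0,0],
    [255,0,0,0,0,0,0],
    [255,0,0,0,0,0,0],
    [255,0,0,0,0,0,0],
    [255,-0.03,0,0,0,0,0]
  ],
  "newtons": 30
}}

```text
clock: 34.75
eef_pos: [0.3537, -0.2538, 0.2303]
tool_rot: [0.532, 0.469, -0.532, 0.463]
contact_force: [0.8, -0.7, -1.1]
gripper_width: 0.0151
```

Emit:
{"method": "apply_moves", "body": {
  "increments": [
    [255,-0.04,0,0,0,0,0],
    [255,-0.04,0,0,0,0,0],
    [255,-0.04,0,0,0,0,0],
    [255,-0.045,0,0,0,0,0],
    [255,0,0,0,-7.2,0,0],
    [255,0,0,0,-7.2,0,0],
    [255,0,0,0,-7.2,0,0],
    [255,0,0,0,-7.2,0,0]
  ]
}}

```text
clock: 35.55
eef_pos: [0.3548, -0.255, 0.3981]
tool_rot: [0.398, 0.585, -0.398, 0.585]
contact_force: [0.3, 0.1, -0.7]
gripper_width: 0.0149
```

Emit:
{"method": "apply_moves", "body": {
  "increments": [
    [255,0,0,0,-7.2,0,0],
    [255,-0.002,0.0334,-0.0301,0,0,0],
    [255,-0.002,0.0334,-0.0301,0,0,0],
    [255,-0.002,0.0334,-0.0301,0,0,0],
    [255,-0.002,0.0334,-0.0301,0,0,0],
    [255,-0.002,0.0334,-0.0301,0,0,0],
    [255,-0.002,0.0334,-0.0301,0,0,0],
    [255,0,0,0,0,0,0]
  ]
}}

```text
clock: 36.35
eef_pos: [0.4455, 0.003, 0.4103]
tool_rot: [0.36, 0.609, -0.359, 0.609]
contact_force: [-0.1, 0.5, -0.6]
gripper_width: 0.0151
```

Run:
```python
from h import *
plan([ch(-.0,-.022)+(.225,-61.5),ch(-.0,-.022)+(.068,-61.5)])
im,d=snap('side','s19'); cv2.imwrite('pics/s19z.png',cv2.resize(im[60:320,240:500],None,fx=2.5,fy=2.2,interpolation=3))
```

```text
t 36.4 grasp [0.4456 0.0032 0.2303] yaw -61.1 tilt 0.1 F [-0.1  0.5 -0.6] w 0.0151 q6 0.82 q [-0.25 -0.27  2.05  0.    1.35  0.82]
(np.float64(0.4396), np.float64(0.329), 0.225, -61.5) | shift 7 x [ 0.0008  0.0217 -0.0412] tot [ 0.0057  0.1522 -0.2883] | turn 1 x [ 0.37 -0.04 -0.05]
(np.float64(0.4396), np.float64(0.329), 0.068, -61.5) | shift 4 x [0.0393 0.     0.    ] tot [0.157 0.    0.   ] | turn 0 x [0. 0. 0.]
```

View pics/s19z.png

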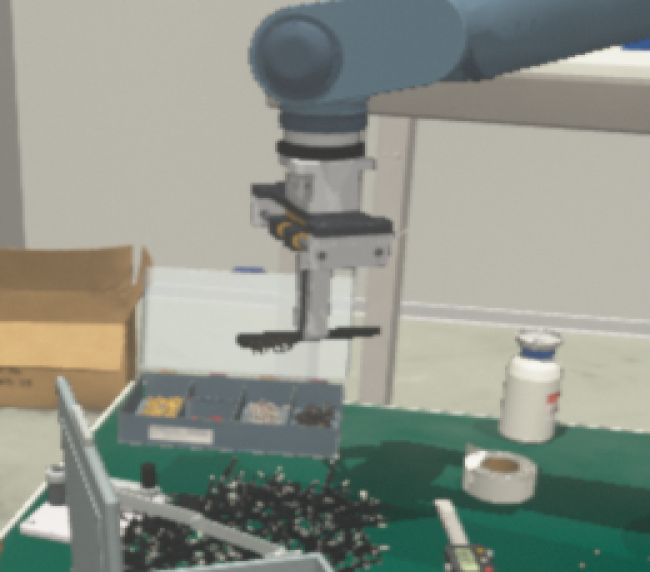

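Emit:
{"method": "apply_moves", "body": {
  "increments": [
    [255,0.0008,0.0217,-0.0412,0,0,0],
    [255,0.0008,0.0217,-0.0412,0,0,0],
    [255,0.0008,0.0217,-0.0412,0,0,0],
    [255,0.0008,0.0217,-0.0412,0,0,0],
    [255,0.0008,0.0217,-0.0412,0,0,0],
    [255,0.0008,0.0217,-0.0412,0,0,0],
    [255,0.0008,0.0217,-0.0412,0,0,0],
    [255,0,0,0,0,0,0]
  ]
}}

```text
clock: 37.2
eef_pos: [0.441, 0.3275, 0.404]
tool_rot: [0.361, 0.608, -0.361, 0.608]
contact_force: [-0.1, -0.9, 0.1]
gripper_width: 0.015
```

Run:
```python
from h import *
plan([ch(-.0,-.022)+(.068,-61.5)])
im,d=snap('side','s20'); cv2.imwrite('pics/s20z.png',cv2.resize(im[100:430,200:480],None,fx=2.1,fy=1.8,interpolation=3))
```

```text
t 37.2 grasp [0.4409 0.3275 0.224 ] yaw -61.3 tilt 0.1 F [-0.1 -0.9  0.1] w 0.0150 q6 1.50 q [0.43 0.01 1.82 0.   1.31 1.5 ]
(np.float64(0.4396), np.float64(0.329), 0.068, -61.5) | shift 4 x [ 0.039  -0.0001 -0.0005] tot [ 0.156  -0.0004 -0.0019] | turn 0 x [ 0.16 -0.04  0.03]
```

View pics/s20z.png

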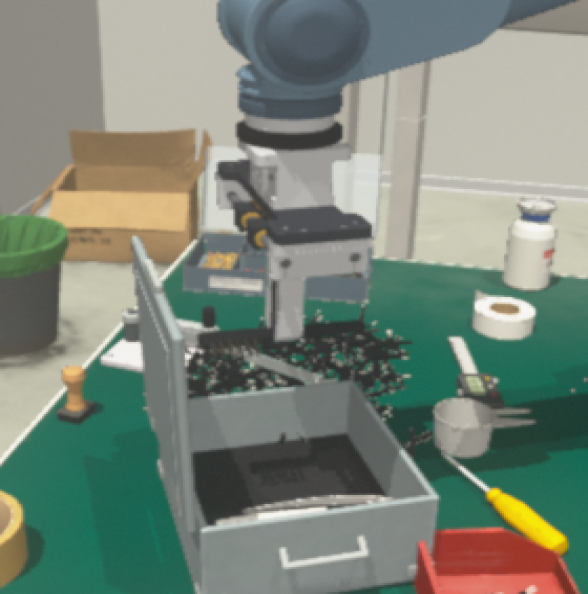

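Emit:
{"method": "apply_moves", "body": {
  "increments": [
    [255,0.04,0,0,0,0,0],
    [255,0.04,0,0,0,0,0],
    [255,0.04,0,0,0,0,0],
    [255,0.02,0,0,0,0,0],
    [255,0.012,0,0,0,0,0],
    [255,0,0,0,0,0,0],
    [170,0,0,0,0,0,0],
    [170,0,0,0,0,0,0]
  ]
}}

```text
clock: 38.05
eef_pos: [0.4421, 0.325, 0.2545]
tool_rot: [0.363, 0.607, -0.361, 0.608]
contact_force: [-0.1, 0.4, -0.5]
gripper_width: 0.0276
```

Emit:
{"method": "apply_moves", "body": {
  "increments": [
    [170,0,0,0,0,0,0],
    [170,0,0,0,0,0,0],
    [170,-0.035,0,0,0,0,0],
    [170,-0.04,0,0,0,0,0],
    [255,-0.04,0,0,0,0,0],
    [255,-0.04,0,0,0,0,0],
    [255,0,0,0,0,0,0],
    [255,0,0,0,0,0,0]
  ]
}}

```text
clock: 38.85
eef_pos: [0.4411, 0.3252, 0.4088]
tool_rot: [0.362, 0.607, -0.361, 0.608]
contact_force: [1.0, 0.1, -0.9]
gripper_width: 0.0028
```

Run:
```python
from h import *
plan([ch(.005,-.123)+(.23,-61.5),ch(.005,-.16)+(.23,-61.5)])
im,d=snap('side','s21'); cv2.imwrite('pics/s21z.png',cv2.resize(im[100:430,200:480],None,fx=2.1,fy=1.8,interpolation=3))
```

```text
t 38.9 grasp [0.4416 0.3254 0.2288] yaw -61.5 tilt 0.2 F [ 1.   0.1 -0.9] w 0.0028 q6 1.50 q [ 0.43  0.    1.82 -0.    1.32  1.5 ]
(np.float64(0.4921), np.float64(0.2425), 0.23, -61.5) | shift 3 x [-0.0004  0.0018  0.0323] tot [-0.0012  0.0054  0.097 ] | turn 0 x [-0.02  0.01 -0.15]
(np.float64(0.5097), np.float64(0.21), 0.23, -61.5) | shift 1 x [0.    0.    0.037] tot [0.    0.    0.037] | turn 0 x [0. 0. 0.]
```

View pics/s21z.png

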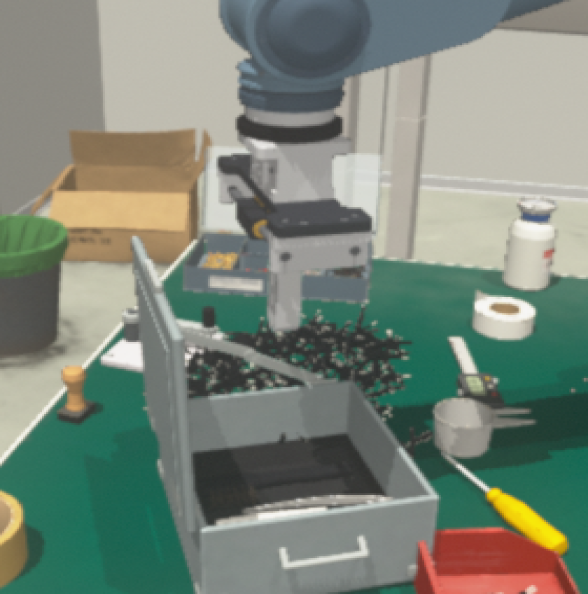

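Emit:
{"method": "apply_moves", "body": {
  "increments": [
    [255,0,0.0018,0.0323,0,0,0],
    [255,0,0.0018,0.0323,0,0,0],
    [255,0,0.0018,0.0323,0,0,0],
    [255,0,0,0.04,0,0,0],
    [255,0,0,0.04,0,0,0],
    [255,0,0,0,0,0,0],
    [255,0,0,0,0,0,0],
    [255,0,0,0,0,0,0]
  ]
}}

```text
clock: 39.7
eef_pos: [0.5296, 0.1728, 0.4063]
tool_rot: [0.361, 0.608, -0.362, 0.607]
contact_force: [-0.6, 0.2, 0.0]
gripper_width: 0.0005
```

Run:
```python
from h import *
plan([ch(.005,-.123)+(.18,-61.5)])
im,d=snap('top','t22');cv2.imwrite('pics/t22z.png',cv2.resize(im[200:380,120:310],None,fx=3.7,fy=3.3,interpolation=3))
```

```text
t 39.7 grasp [0.5291 0.1728 0.2263] yaw -61.5 tilt 0.1 F [-0.6  0.2  0. ] w 0.0005 q6 1.18 q [0.11 0.03 1.8  0.   1.32 1.18]
(np.float64(0.4921), np.float64(0.2425), 0.18, -61.5) | shift 2 x [ 0.0232  0.0002 -0.0395] tot [ 0.0464  0.0004 -0.079 ] | turn 0 x [ 0.01 -0.07  0.12]
```

View pics/t22z.png

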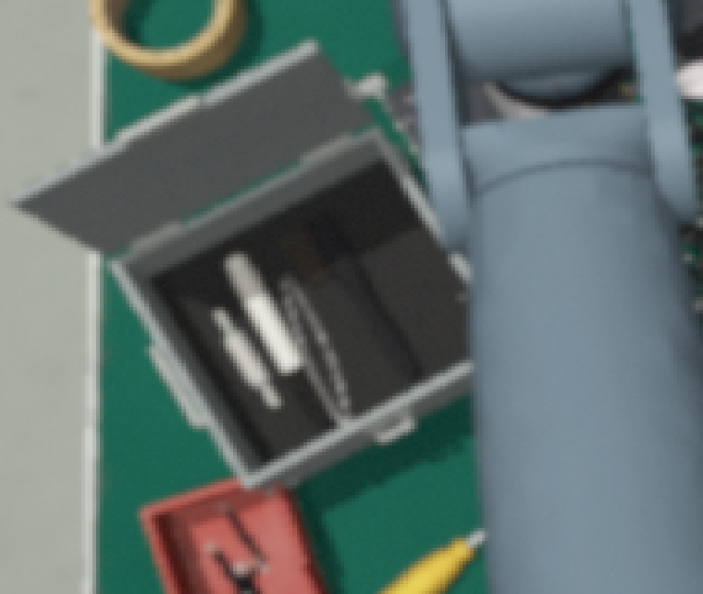

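Emit:
{"method": "apply_moves", "body": {
  "increments": [
    [255,0,0,-0.0395,0,0,0],
    [255,0,0,-0.0395,0,0,0],
    [255,0.02,0,0,0,0,0],
    [255,0.02,0,0,0,0,0],
    [255,0.006,0,0,0,0,0],
    [255,0,0,0,0,0,0],
    [255,0,0,0,0,0,0],
    [255,0,0,0,0,0,0]
  ]
}}

```text
clock: 40.55
eef_pos: [0.4929, 0.2416, 0.3628]
tool_rot: [0.362, 0.607, -0.361, 0.608]
contact_force: [-0.4, 0.3, 0.3]
gripper_width: 0.0006
```

Run:
```python
from h import *
plan([ch(.005,-.123)+(.164,-61.5)])
im,d=snap('side','s23'); cv2.imwrite('pics/s23z.png',cv2.resize(im[150:330,220:420],None,fx=4,fy=3.3,interpolation=3))
```

```text
t 40.5 grasp [0.4932 0.2417 0.1828] yaw -61.5 tilt 0.1 F [-0.4  0.3  0.3] w 0.0006 q6 1.32 q [0.25 0.05 1.85 0.   1.23 1.32]
(np.float64(0.4921), np.float64(0.2425), 0.164, -61.5) | shift 1 x [ 0.0188 -0.0003 -0.0012] tot [ 0.0188 -0.0003 -0.0012] | turn 0 x [-0.05  0.03 -0.11]
```

View pics/s23z.png

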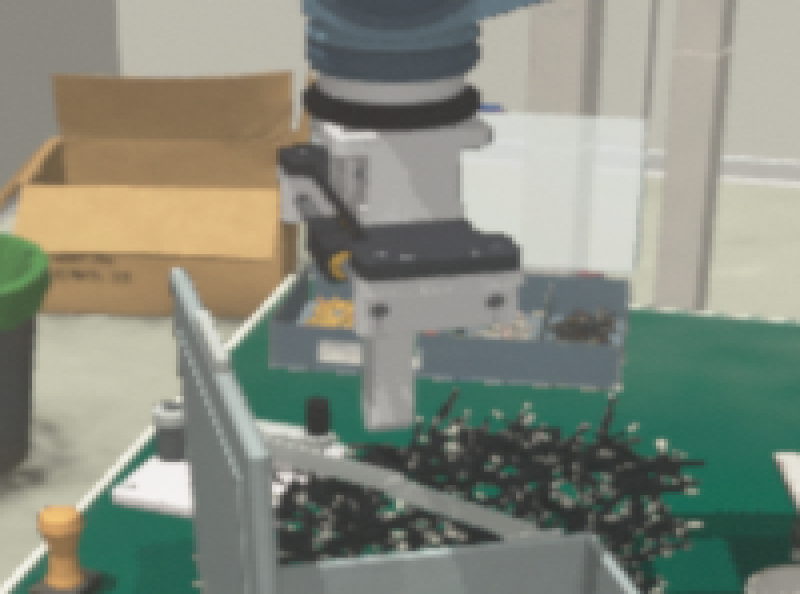

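Press slowly: first to contact.

Emit:
{"method": "apply_moves", "body": {
  "increments": [
    [255,0.01,0,0,0,0,0],
    [255,0.005,0,0,0,0,0],
    [255,0.005,0,0,0,0,0],
    [255,0.004,0,0,0,0,0],
    [255,0.004,0,0,0,0,0],
    [255,0.004,0.001,0,0,0,0],
    [255,0.003,0.001,0,0,0,0],
    [255,0,0,0,0,0,0]
  ]
}}

```text
clock: 41.4
eef_pos: [0.4964, 0.2433, 0.3297]
tool_rot: [0.365, 0.605, -0.359, 0.61]
contact_force: [3.4, 2.5, 7.3]
gripper_width: 0.0003
```

Run:
```python
from h import *
state()
```

```text
t 41.4 grasp [0.4982 0.244  0.1497] yaw -61.6 tilt 0.6 F [3.4 2.5 7.3] w 0.0003 q6 1.32 q [0.25 0.1  1.87 0.   1.16 1.32]
```

Emit:
{"method": "apply_moves", "body": {
  "increments": [
    [255,0.003,0.001,0,0,0,0],
    [255,0.003,0.001,0,0,0,0],
    [255,0.003,0.001,0,0,0,0],
    [255,0.003,0.001,0,0,0,0],
    [255,0.003,0.001,0,0,0,0],
    [255,0,0,0,0,0,0],
    [255,0,0,0,0,0,0],
    [255,0,0,0,0,0,0]
  ]
}}

```text
clock: 42.2
eef_pos: [0.5008, 0.2456, 0.3148]
tool_rot: [0.365, 0.605, -0.359, 0.61]
contact_force: [6.2, 2.5, 8.7]
gripper_width: 0.0005
```

Run:
```python
from h import *
state()
im,d=snap('side','s24'); cv2.imwrite('pics/s24z.png',cv2.resize(im[150:430,220:420],None,fx=3,fy=2,interpolation=3))
```

```text
t 42.2 grasp [0.5026 0.2462 0.1348] yaw -61.6 tilt 0.6 F [6.2 2.5 8.7] w 0.0005 q6 1.33 q [0.25 0.13 1.87 0.   1.14 1.33]
```

View pics/s24z.png

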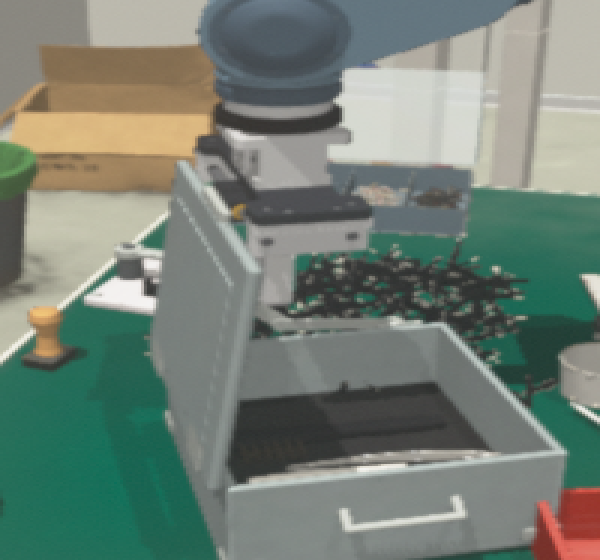

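Emit:
{"method": "apply_moves", "body": {
  "increments": [
    [255,-0.005,-0.003,0,0,0,0],
    [255,-0.01,-0.01,0,0,0,0],
    [255,-0.01,-0.01,0,0,0,0],
    [255,0,0,0.03,0,0,0],
    [255,0,0,0.04,0,0,0],
    [255,0,0,0.04,0,0,0],
    [255,-0.03,0,0.03,0,0,0],
    [255,-0.03,0,0.03,0,0,0]
  ]
}}

```text
clock: 43.05
eef_pos: [0.5592, 0.0829, 0.3953]
tool_rot: [0.361, 0.609, -0.363, 0.606]
contact_force: [-0.4, 0.3, 0.7]
gripper_width: 0.0004
```

Run:
```python
from h import *
state()
im,d=snap('side','s25'); cv2.imwrite('pics/s25z.png',cv2.resize(im[150:430,220:420],None,fx=3,fy=2,interpolation=3))
im,d=snap('top','t25');cv2.imwrite('pics/t25z.png',cv2.resize(im[200:380,120:310],None,fx=3.7,fy=3.3,interpolation=3))
P=cloud('top',d);t=np.radians(28.46);c=np.array([.4291,.3483])
l=(P[...,:2]-c)@np.array([[np.cos(t),-np.sin(t)],[np.sin(t),np.cos(t)]])
m=(P[...,2]>.13)&(P[...,2]<.35)&(abs(l[...,1])<.09)&(l[...,0]>-.05)&(l[...,0]<.13)
q=np.stack([l[...,0],P[...,2]],-1)[m]; print(m.sum()); 
for z in np.arange(.13,.3,.02):
    k=abs(q[:,1]-z)<.01; print(z.round(2),k.sum(),np.percentile(q[k,0],[5,50,95]).round(4) if k.sum() else '')
```

```text
t 43.0 grasp [0.5582 0.083  0.2153] yaw -61.6 tilt 0.3 F [-0.4  0.3  0.7] w 0.0004 q6 1.02 q [-0.05  0.06  1.78 -0.    1.3   1.02]
1317
0.13 58 [0.0872 0.0879 0.089 ]
0.15 114 [0.0848 0.0861 0.0876]
0.17 115 [0.0826 0.0837 0.0851]
0.19 127 [0.0801 0.0814 0.083 ]
0.21 124 [0.0777 0.0792 0.0806]
0.23 142 [0.0757 0.0767 0.0781]
0.25 143 [0.073  0.0744 0.0759]
0.27 228 [0.0709 0.0725 0.0782]
0.29 266 [0.0706 0.0739 0.0775]
```

View pics/s25z.png

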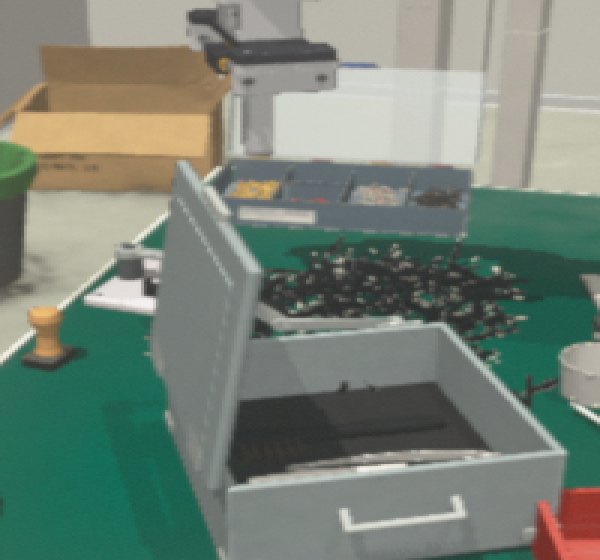

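View pics/t25z.png

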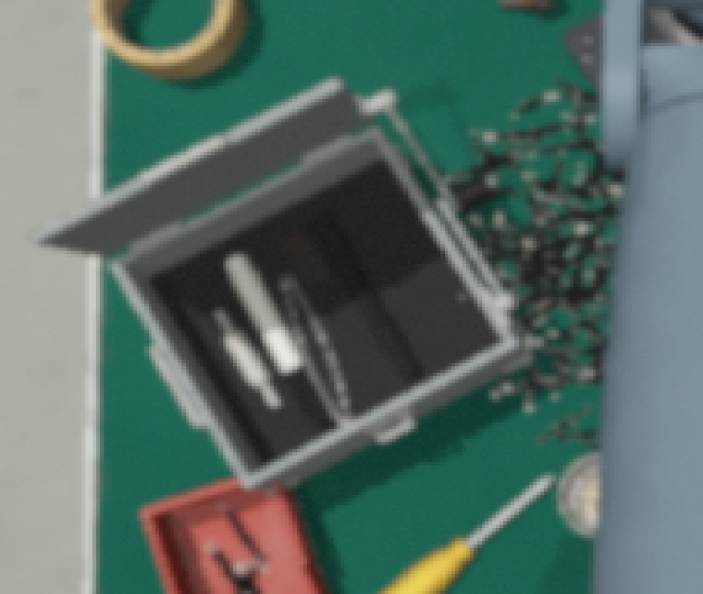

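```bash
cat >> h.py <<'E'
def lidpt(th,rho=.14,t=.012):
    a=np.radians(th)
    return .09-rho*np.sin(a)+t*np.cos(a)+.008, .1+rho*np.cos(a)+t*np.sin(a)+.019  # x', grasp z
E
python3 - <<'E'
from h import *
x,z=lidpt(6.5); print(x,z,lidpt(90))
plan([(.5582,.083,.335,-61.5),ch(.125,0)+(.335,-61.5),ch(.125,0)+(z,-61.5),ch(x,0)+(z,-61.5)])
E
```

```text
0.09407441234061209 0.2594584983599372 (np.float64(-0.042000000000000016), np.float64(0.131))
t 43.1 grasp [0.5625 0.0815 0.2206] yaw -61.8 tilt 0.4 F [-0.6  0.7  0.4] w 0.0006 q6 1.02 q [-0.06  0.06  1.78 -0.    1.3   1.02]
(0.5582, 0.083, 0.335, -61.5) | shift 3 x [-0.0381 -0.0005 -0.0007] tot [-0.1144 -0.0015 -0.0021] | turn 1 x [-0.27  0.24 -0.31]
(np.float64(0.539), np.float64(0.4079), 0.335, -61.5) | shift 7 x [ 0.      0.0197 -0.0421] tot [ 0.      0.1382 -0.2947] | turn 0 x [0. 0. 0.]
(np.float64(0.539), np.float64(0.4079), np.float64(0.2594584983599372), -61.5) | shift 2 x [0.0378 0.     0.    ] tot [0.0755 0.     0.    ] | turn 0 x [0. 0. 0.]
(np.float64(0.5118), np.float64(0.3931), np.float64(0.2594584983599372), -61.5) | shift 1 x [ 0.    -0.031  0.   ] tot [ 0.    -0.031  0.   ] | turn 0 x [0. 0. 0.]
```

Emit:
{"method": "apply_moves", "body": {
  "increments": [
    [255,-0.042,0,0,0,0,0],
    [255,-0.042,0,0,0,0,0],
    [255,-0.04,0,0,0,0,0],
    [255,0,0.0197,-0.0421,0,0,0],
    [255,0,0.0197,-0.0421,0,0,0],
    [255,0,0.0197,-0.0421,0,0,0],
    [255,0,0.0197,-0.0421,0,0,0],
    [255,0,0.0197,-0.0421,0,0,0]
  ]
}}

```text
clock: 43.95
eef_pos: [0.5446, 0.3188, 0.5186]
tool_rot: [0.361, 0.608, -0.363, 0.607]
contact_force: [0.5, -0.3, 0.1]
gripper_width: 0.0002
```

Emit:
{"method": "apply_moves", "body": {
  "increments": [
    [255,0,0.0197,-0.0421,0,0,0],
    [255,0,0.0197,-0.0421,0,0,0],
    [255,0,0,0,0,0,0],
    [255,0,0,0,0,0,0],
    [255,0,0,0,0,0,0],
    [255,0,0,0,0,0,0],
    [255,0,0,0,0,0,0],
    [255,0,0,0,0,0,0]
  ]
}}

```text
clock: 44.75
eef_pos: [0.5406, 0.4084, 0.5208]
tool_rot: [0.362, 0.607, -0.362, 0.607]
contact_force: [0.4, 0.0, -0.3]
gripper_width: 0.0003
```

Run:
```python
from h import *
plan([ch(.125,0)+(.2595,-61.5),ch(.0941,0)+(.2595,-61.5)])
im,d=snap('side','s26'); cv2.imwrite('pics/s26z.png',cv2.resize(im[100:430,150:420],None,fx=2.4,fy=1.8,interpolation=3))
```

```text
t 44.8 grasp [0.5406 0.4084 0.3408] yaw -61.6 tilt 0.0 F [ 0.4  0.  -0.3] w 0.0003 q6 1.56 q [ 0.48  0.24  1.35 -0.    1.55  1.56]
(np.float64(0.539), np.float64(0.4079), 0.2595, -61.5) | shift 2 x [ 0.0407 -0.0008 -0.0001] tot [ 0.0813 -0.0017 -0.0003] | turn 0 x [-0.11  0.   -0.02]
(np.float64(0.5118), np.float64(0.3931), 0.2595, -61.5) | shift 1 x [ 0.    -0.031  0.   ] tot [ 0.    -0.031  0.   ] | turn 0 x [0. 0. 0.]
```

View pics/s26z.png

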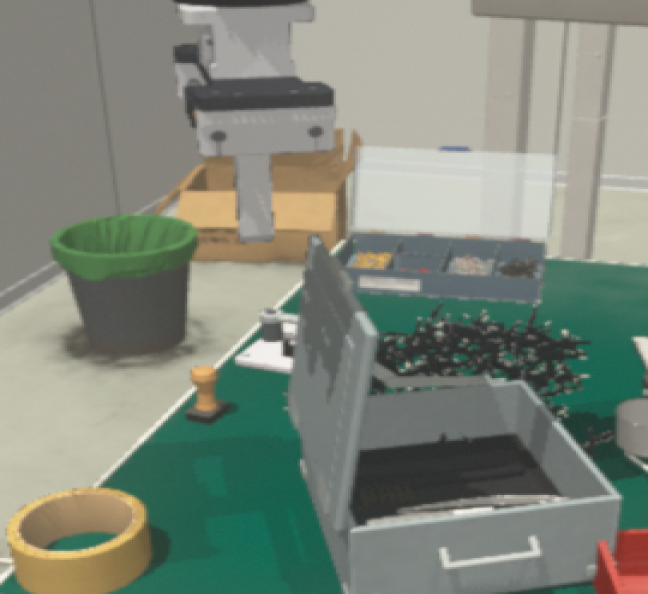

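Emit:
{"method": "apply_moves", "body": {
  "increments": [
    [255,0.025,-0.0017,0,0,0,0],
    [255,0.03,0,0,0,0,0],
    [255,0.024,0,0,0,0,0],
    [255,0,0,0,0,0,0],
    [255,0,-0.01,0,0,0,0],
    [255,0,-0.01,0,0,0,0],
    [255,0,-0.008,0,0,0,0],
    [255,0,0,0,0,0,0]
  ]
}}

```text
clock: 45.6
eef_pos: [0.5133, 0.3948, 0.4433]
tool_rot: [0.362, 0.607, -0.361, 0.608]
contact_force: [1.1, 0.8, -0.5]
gripper_width: 0.0005
```

Run:
```python
from h import *
plan([ch(.0941,0)+(.2595,-61.5)])
im,d=snap('side','s27'); cv2.imwrite('pics/s27z.png',cv2.resize(im[100:430,150:420],None,fx=2.4,fy=1.8,interpolation=3))
th=np.linspace(6.5,90,33); L=np.array([lidpt(a) for a in th]); D=np.diff(L,axis=0)
for i in range(0,32,8): print(th[i].round(0),[[round(float(-b),4),round(float(a),4)] for a,b in D[i:i+8]])
```

```text
t 45.6 grasp [0.5137 0.395  0.2633] yaw -61.5 tilt 0.1 F [ 1.1  0.8 -0.5] w 0.0005 q6 1.55 q [0.48 0.21 1.53 0.   1.4  1.55]
(np.float64(0.5118), np.float64(0.3931), 0.2595, -61.5) | shift 1 x [ 0.0038 -0.0021  0.0008] tot [ 0.0038 -0.0021  0.0008] | turn 0 x [-0.03  0.   -0.13]
6.0 [[0.0003, -0.0064], [0.0006, -0.0064], [0.0009, -0.0063], [0.0012, -0.0063], [0.0015, -0.0062], [0.0018, -0.0062], [0.002, -0.0061], [0.0023, -0.006]]
27.0 [[0.0026, -0.0059], [0.0028, -0.0057], [0.0031, -0.0056], [0.0034, -0.0054], [0.0036, -0.0053], [0.0038, -0.0051], [0.0041, -0.0049], [0.0043, -0.0048]]
48.0 [[0.0045, -0.0046], [0.0047, -0.0043], [0.0049, -0.0041], [0.0051, -0.0039], [0.0052, -0.0037], [0.0054, -0.0034], [0.0056, -0.0032], [0.0057, -0.0029]]
69.0 [[0.0058, -0.0027], [0.0059, -0.0024], [0.006, -0.0021], [0.0061, -0.0018], [0.0062, -0.0016], [0.0063, -0.0013], [0.0063, -0.001], [0.0064, -0.0007]]
```

View pics/s27z.png

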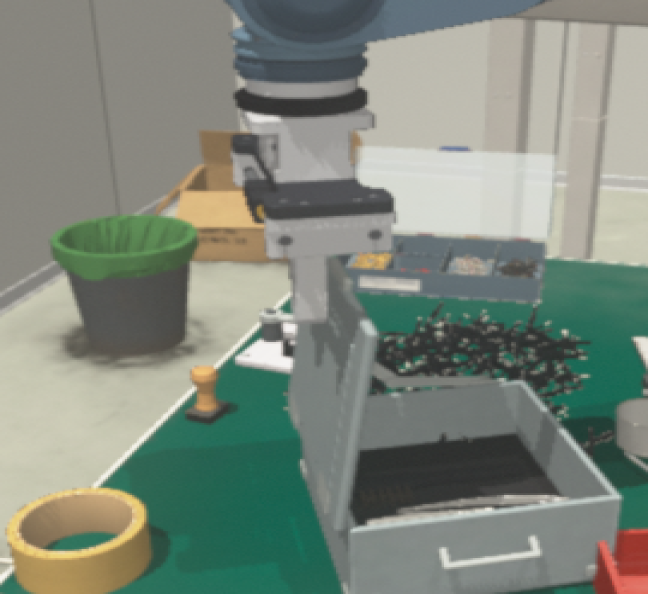

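Good, the fingers stand just behind the lid. Sweep, first quarter.

Emit:
{"method": "apply_moves", "body": {
  "increments": [
    [255,0.002,-0.0084,0,0,0,0],
    [255,0.0016,-0.0064,0,0,0,0],
    [255,0.0019,-0.0063,0,0,0,0],
    [255,0.0012,-0.0063,0,0,0,0],
    [255,0.0015,-0.0062,0,0,0,0],
    [255,0.0018,-0.0062,0,0,0,0],
    [255,0.002,-0.0061,0,0,0,0],
    [255,0.0023,-0.006,0,0,0,0]
  ]
}}

```text
clock: 46.45
eef_pos: [0.468, 0.3701, 0.4269]
tool_rot: [0.362, 0.608, -0.362, 0.607]
contact_force: [1.0, -0.0, 3.8]
gripper_width: 0.0007
```

Run:
```python
from h import *
x,z=lidpt(27.4); plan([ch(x,0)+(z,-61.5)])
im,d=snap('side','s28'); cv2.imwrite('pics/s28z.png',cv2.resize(im[100:430,150:420],None,fx=2.4,fy=1.8,interpolation=3))
```

```text
t 46.5 grasp [0.4679 0.37   0.2469] yaw -61.5 tilt 0.0 F [ 1.  -0.   3.8] w 0.0007 q6 1.55 q [ 0.48  0.1   1.68 -0.    1.36  1.55]
(np.float64(0.468), np.float64(0.3694), np.float64(0.24881655133650243), -61.5) | shift 1 x [-0.0019 -0.0003  0.0006] tot [-0.0019 -0.0003  0.0006] | turn 0 x [-0.04  0.    0.04]
```

View pics/s28z.png

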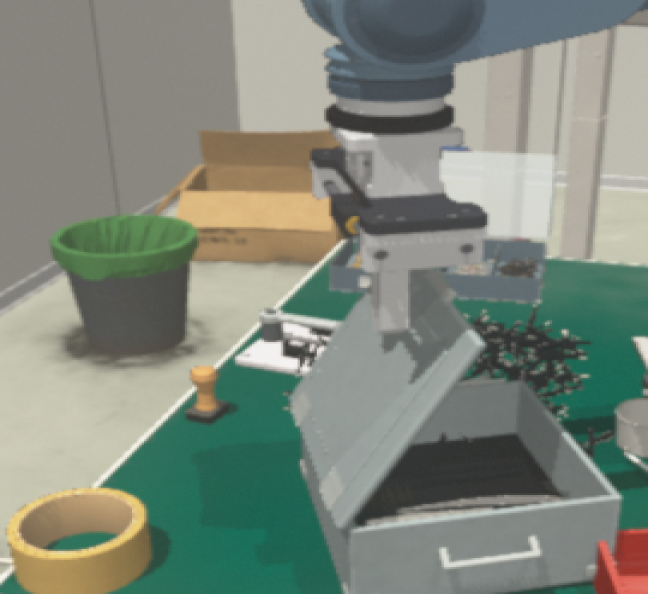

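Lid follows. Continue.

Emit:
{"method": "apply_moves", "body": {
  "increments": [
    [255,0.0026,-0.0059,0,0,0,0],
    [255,0.0028,-0.0057,0,0,0,0],
    [255,0.0031,-0.0056,0,0,0,0],
    [255,0.0034,-0.0054,0,0,0,0],
    [255,0.0036,-0.0053,0,0,0,0],
    [255,0.0038,-0.0051,0,0,0,0],
    [255,0.0041,-0.0049,0,0,0,0],
    [255,0.0043,-0.0048,0,0,0,0]
  ]
}}

```text
clock: 47.3
eef_pos: [0.4306, 0.3498, 0.3992]
tool_rot: [0.362, 0.608, -0.362, 0.608]
contact_force: [1.7, 2.5, 0.6]
gripper_width: 0.0005
```

Emit:
{"method": "apply_moves", "body": {
  "increments": [
    [255,0.0045,-0.0046,0,0,0,0],
    [255,0.0047,-0.0043,0,0,0,0],
    [255,0.0049,-0.0041,0,0,0,0],
    [255,0.0051,-0.0039,0,0,0,0],
    [255,0.0052,-0.0037,0,0,0,0],
    [255,0.0054,-0.0034,0,0,0,0],
    [255,0.0056,-0.0032,0,0,0,0],
    [255,0.0057,-0.0029,0,0,0,0]
  ]
}}

```text
clock: 48.1
eef_pos: [0.4043, 0.3355, 0.358]
tool_rot: [0.362, 0.608, -0.362, 0.608]
contact_force: [1.4, 2.0, 1.6]
gripper_width: 0.0004
```

Run:
```python
from h import *
x,z=lidpt(69.1); plan([ch(x,0)+(z,-61.5)])
im,d=snap('side','s29'); cv2.imwrite('pics/s29z.png',cv2.resize(im[100:430,150:420],None,fx=2.4,fy=1.8,interpolation=3))
```

```text
t 48.1 grasp [0.4043 0.3355 0.178 ] yaw -61.5 tilt 0.0 F [1.4 2.  1.6] w 0.0004 q6 1.55 q [ 0.48  0.    1.91 -0.    1.23  1.55]
(np.float64(0.404), np.float64(0.3347), np.float64(0.18015377359659993), -61.5) | shift 1 x [-0.0022 -0.0007  0.0006] tot [-0.0022 -0.0007  0.0006] | turn 0 x [-0.04  0.    0.02]
```

View pics/s29z.png

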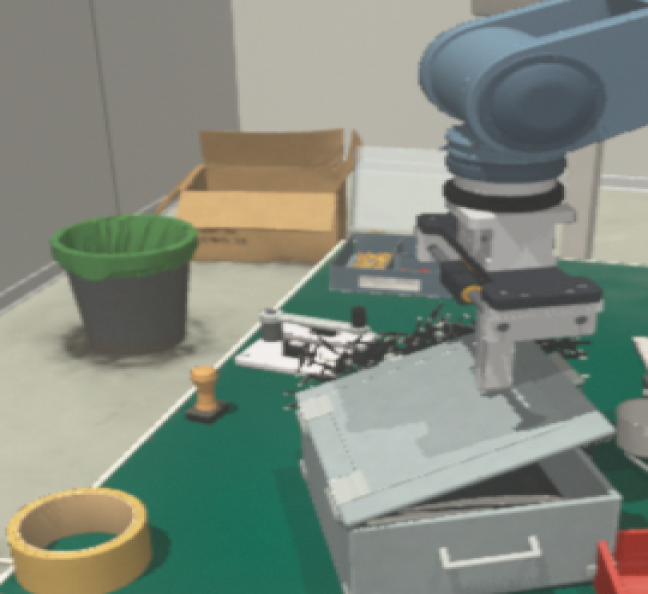

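Emit:
{"method": "apply_moves", "body": {
  "increments": [
    [255,0.0058,-0.0027,0,0,0,0],
    [255,0.0059,-0.0024,0,0,0,0],
    [255,0.006,-0.0021,0,0,0,0],
    [255,0.0061,-0.0018,0,0,0,0],
    [255,0.0062,-0.0016,0,0,0,0],
    [255,0.006,-0.0013,0,0,0,0],
    [255,0.005,-0.001,0,0,0,0],
    [255,0.003,-0.0005,0,0,0,0]
  ]
}}

```text
clock: 48.95
eef_pos: [0.3926, 0.3292, 0.3137]
tool_rot: [0.361, 0.608, -0.362, 0.607]
contact_force: [0.3, 1.1, 1.5]
gripper_width: 0.0005
```

Run:
```python
from h import *
x,z=lidpt(90); plan([ch(x,0)+(z,-61.5)])
im,d=snap('side','s30'); cv2.imwrite('pics/s30z.png',cv2.resize(im[100:430,150:420],None,fx=2.4,fy=1.8,interpolation=3))
```

```text
t 49.0 grasp [0.3924 0.3291 0.1337] yaw -61.5 tilt 0.1 F [0.3 1.1 1.5] w 0.0005 q6 1.55 q [ 0.48  0.03  1.98 -0.    1.14  1.55]
(np.float64(0.3922), np.float64(0.3283), np.float64(0.131), -61.5) | shift 1 x [ 0.0027 -0.0007  0.0006] tot [ 0.0027 -0.0007  0.0006] | turn 0 x [-0.04  0.    0.06]
```

View pics/s30z.png

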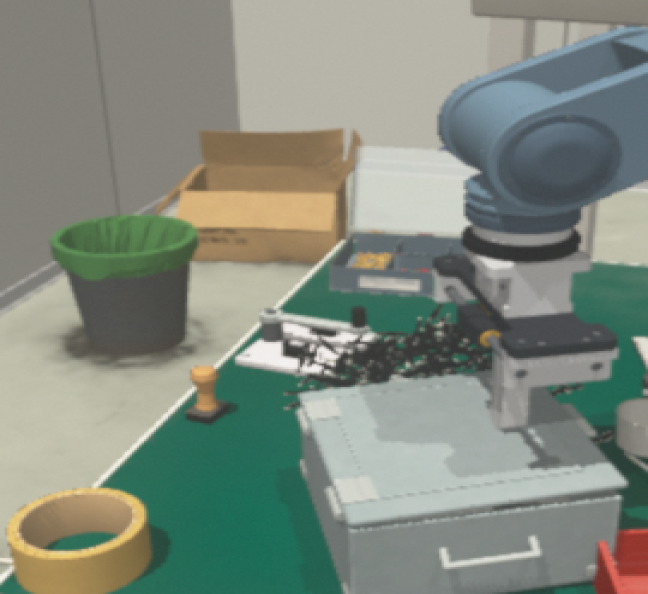

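Nearly flat. Press down in small steps until the force shows it is seated.

Emit:
{"method": "apply_moves", "body": {
  "increments": [
    [255,0.001,0,0,0,0,0],
    [255,0.001,0,0,0,0,0],
    [255,0.001,0,0,0,0,0],
    [255,0.001,0,0,0,0,0],
    [255,0,0,0,0,0,0],
    [255,0,0,0,0,0,0],
    [255,0,0,0,0,0,0],
    [255,0,0,0,0,0,0]
  ]
}}

```text
clock: 49.8
eef_pos: [0.3928, 0.3293, 0.3105]
tool_rot: [0.362, 0.608, -0.362, 0.608]
contact_force: [-0.4, -0.4, -0.6]
gripper_width: 0.0006
```

Run:
```python
from h import *
state()
```

```text
t 49.8 grasp [0.3928 0.3293 0.1305] yaw -61.5 tilt 0.0 F [-0.4 -0.4 -0.6] w 0.0006 q6 1.55 q [0.48 0.03 1.98 0.   1.13 1.55]
```

Emit:
{"method": "apply_moves", "body": {
  "increments": [
    [255,0.001,0,0,0,0,0],
    [255,0.001,0,0,0,0,0],
    [255,0,0,0,0,0,0],
    [255,0,0,0,0,0,0],
    [255,0,0,0,0,0,0],
    [255,0,0,0,0,0,0],
    [255,0,0,0,0,0,0],
    [255,0,0,0,0,0,0]
  ]
}}

```text
clock: 50.6
eef_pos: [0.3929, 0.3294, 0.3094]
tool_rot: [0.362, 0.608, -0.362, 0.608]
contact_force: [-2.4, -1.8, 6.3]
gripper_width: 0.0005
```

Emit:
{"method": "apply_moves", "body": {
  "increments": [
    [255,0.001,0,0,0,0,0],
    [255,0.001,0,0,0,0,0],
    [255,0,0,0,0,0,0],
    [255,0,0,0,0,0,0],
    [255,0,0,0,0,0,0],
    [255,0,0,0,0,0,0],
    [255,0,0,0,0,0,0],
    [255,0,0,0,0,0,0]
  ]
}}

```text
clock: 51.4
eef_pos: [0.3931, 0.3296, 0.3093]
tool_rot: [0.361, 0.608, -0.362, 0.608]
contact_force: [-6.8, -3.4, 18.2]
gripper_width: 0.0002
```

Emit:
{"method": "apply_moves", "body": {
  "increments": [
    [255,-0.01,0,0,0,0,0],
    [255,-0.03,0,0,0,0,0],
    [255,-0.04,0,0,0,0,0],
    [255,-0.04,0,0,0,0,0],
    [255,-0.02,0,0.045,0,0,0],
    [255,0,0,0.045,0,0,0],
    [255,0,0,0.045,0,0,0],
    [255,0,0,0.045,0,0,0]
  ]
}}

```text
clock: 52.2
eef_pos: [0.479, 0.1695, 0.4469]
tool_rot: [0.362, 0.607, -0.361, 0.608]
contact_force: [1.0, 0.4, -0.3]
gripper_width: 0.0003
```

Emit:
{"method": "apply_moves", "body": {
  "increments": [
    [255,0,-0.02,0.04,0,0,0],
    [255,0,-0.02,0.04,0,0,0],
    [255,0,-0.02,0.04,0,0,0],
    [255,0,-0.02,0.04,0,0,0],
    [255,0,-0.02,0.04,0,0,0],
    [255,0,-0.02,0.04,0,0,0],
    [255,0,0,0,0,0,0],
    [255,0,0,0,0,0,0]
  ]
}}

```text
clock: 53.0
eef_pos: [0.4873, -0.0978, 0.4463]
tool_rot: [0.363, 0.607, -0.362, 0.607]
contact_force: [0.5, -0.1, -0.5]
gripper_width: 0.0004
```

Run:
```python
from h import *
state()
im,d=snap('side','s31'); im,d=snap('top','t31')
P=cloud('top',d);t=np.radians(28.46);c=np.array([.4291,.3483])
l=(P[...,:2]-c)@np.array([[np.cos(t),-np.sin(t)],[np.sin(t),np.cos(t)]])
for x in (-.08,-.04,0,.04,.08):
    m=(abs(l[...,0]-x)<.008)&(abs(l[...,1])<.085); print(x,m.sum(),np.nanmedian(P[...,2][m]).round(4))
m=(P[...,2]>.06)&(P[...,2]<.09)&(P[...,0]>.55)&(P[...,0]<.62)&(P[...,1]>-.0)&(P[...,1]<.11)
print('knob',P[m].mean(0))
```

```text
t 53.0 grasp [ 0.4873 -0.0977  0.2663] yaw -61.7 tilt 0.0 F [ 0.5 -0.1 -0.5] w 0.0004 q6 0.65 q [-0.43 -0.16  1.9   0.    1.4   0.65]
-0.08 545 0.1092
-0.04 537 0.1109
0 525 0.1107
0.04 528 0.1105
0.08 503 0.11
knob [0.57515749 0.06817391 0.07582229]
```

View pics/s31.png

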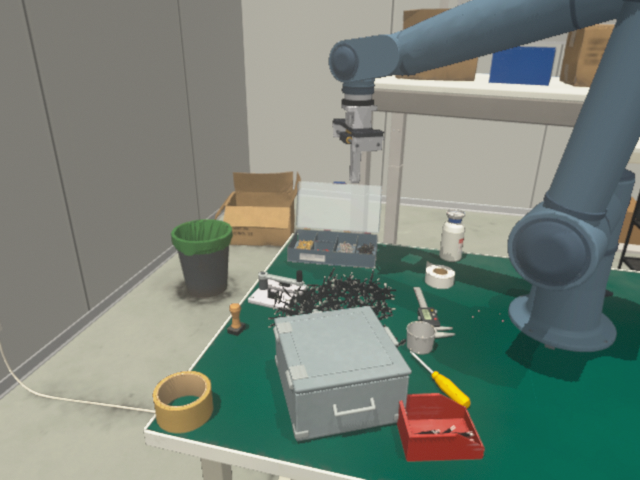

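View pics/t31.png

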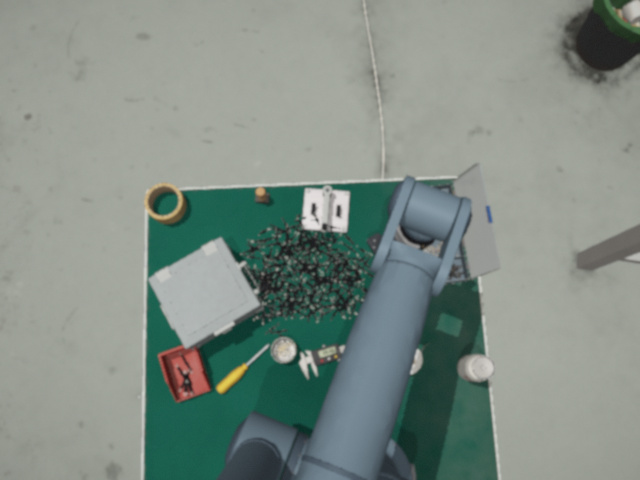

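Run:
```python
from plant import r
print(r.sign_off())
```

```text
the job is handed in; nothing more can be done
None
```

The kit is packed away and the job was handed in at about 53 s of the 210 s allowed; no verdict was reported.

**What I did**
1. I swung the clamp lever open, laid the pin gauge in the chest, and swung the lever shut over the empty block.
2. I laid the pen, tweezers and brush in the chest. No tally counter was visible in any view, so I took it as absent.
3. I pressed the stay's knee down about 29 mm; it folded and the lid came forward to about 8.5° from its raised position.
4. I swept the lid down at about 0.5 rad/s and pressed it until it stopped moving, at 18 N.

**Last checks**
- **Lid:** the measured lid height is 109 to 111 mm all along, so it lies flat on the rim.
- **Lever:** the knob is back at its starting position to within 1 mm.
- **Stamp:** it shows at the same place in the images as at the start.
- **Contents:** I saw all four items inside the chest before closing. The brush may have nudged the tweezers towards the front wall, but they stayed inside.
- **Robot:** the arm is well clear and touches nothing; the force reading is about zero.

**Things that disagreed**
- The fingertips touched the bench at about 20 N while picking up the pen. I gripped slightly higher after that.
- The two camera estimates of the knob's position differed by 3 to 5 mm. I allowed slack around the knob for this, and it did not affect the result.

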